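# Set the slope gauge and sort two brass runners through it

## Task

Slide the orange grip of the gauge to the green mark on its track, then check the two brass runners one at a time, finishing each before you take the next: lay the runner lengthwise on the upper part of the sloping bed and slide it down along the bed into the gap between the jaws. If it goes in, slide it on down until it is clear of the jaws, then lift it off and lay it flat, rib up, in the green tray; if the jaws stop it, lay it flat, rib up, in the red tray. Leave the grip on the mark and do not disturb the other things on the bench.

Things in the scene. Friction and masses are not known exactly. Their poses are not given: they have to be found in the camera images.
- gauge: the gauge stand, fixed to the table: blue base plate 210 (x) x 185 mm, 10 mm thick, carrying a grey sloping bed and, at its -y side, the setting track. Origin: at table height, straight below the middle of the bed; x points uphill (away from the robot), z up.
- bed: sloping bed of the gauge, grey, 230 mm long, 66 mm wide, tilted 30 degrees, rising away from the robot. Origin: on its top surface at mid-length, on the centre line of the gap once set; x uphill along the bed, y across, z square out of the surface. A runner that fits goes through with 2 mm to spare each side; one that does not stops with its middle about 60 mm uphill of the origin.
- throat (a point): same point and axes as bed: middle of the gap between two steel jaws, 10 mm high, 14 mm thick, reaching 17 mm up and down the bed from here, with 45 degree lead-ins flaring on the uphill side to 31 mm. The jaw at +y is fixed, face at y = +13.5 mm; the other moves with the setting grip. Gap: 20 mm plus a tenth of the grip's travel, so 27 mm at the mark.
- setting (a joint): travel of the orange setting grip along its track in m, 0 (downhill end) to 0.100 (uphill end, along the gauge's +x); 0.070 is the green mark. It is stiff (about 4 N) and stays where left.
- setting_grip (a point): middle of the orange setting grip, 20 mm long (x), 12 mm wide (y), its top 12 mm above this point; the track's top lies 22 mm below this point and is 26 mm wide.
- setting_mark (a point): where setting_grip is when the grip stands at the green mark on the track.
- runner_1: solid brass slide runner, one of two that look alike: a foot 80 mm long (own x), 14 high, with a narrower grip rib on top, 50 long, 14 wide (own y), from 14 to 50 mm above the underside. The foot is about 4 mm narrower or wider than the set gap of 27 mm; which is not told, the gauge settles it. 0.3 kg. Origin: centre of the underside; z up.
- runner_2: solid brass slide runner, one of two that look alike: a foot 80 mm long (own x), 14 high, with a narrower grip rib on top, 50 long, 14 wide (own y), from 14 to 50 mm above the underside. The foot is about 4 mm narrower or wider than the set gap of 27 mm; which is not told, the gauge settles it. 0.3 kg. Origin: centre of the underside; z up.
- tray_green: green shallow square plastic tray, open on top, 125 x 125 mm outside, 22 mm high, walls and floor 4 mm thick, fixed to the table. For runners that pass the gauge. Origin: centre of its underside, z up.
- tray_red: red shallow square plastic tray, open on top, 125 x 125 mm outside, 22 mm high, walls and floor 4 mm thick, fixed to the table. For runners that do not pass the gauge. Origin: centre of its underside, z up.
- screwdriver: bystander: yellow-handled screwdriver, 150 mm, lying loose; leave alone.
- tape_roll: bystander: white roll of tape, 60 mm across, 18 mm high, loose; leave alone.
- flux_jar: bystander: grey jar with black lid, 56 mm across, 65 mm high, loose; leave alone.
- glue_bottle: bystander: white glue bottle with blue cap, 40 mm across, 120 mm high, loose; leave alone.
- wire_spool: bystander: copper spool, 48 mm across, 38 mm high, loose; leave alone.
Mind the look-alikes: they are no part of the job. What is shaped like the runner_1 but black is not meant. Of the things shaped like the tray_green, the green one is meant.

How it is judged:
By the outcome, as a careful person would: the job done as asked, in the order asked, and still so for the second after the job is handed in, with the robot touching nothing.
It also fails if it takes over 72 s, if anything falls off the work surface, if the arm or the gripper's body presses on something with over 40 N, if the wrist force passes 120 N, or if a joint passes its speed limit or range.

## Robot

A 7-joint arm with a two-finger parallel gripper is mounted at the origin on the work surface. World frame = base frame: x ahead of the robot, y to its left, z up, the work surface at z = 0. Lengths are in m, angles in rad, forces in N, time in s.
With the tool pointing down it reaches from about 0.4 to 0.9 m from the base axis. Payload 5.6 kg.
Tool frame: the origin (TCP) lies midway between the tips of the shut fingers; the grasp point (between the pads) lies 19 mm behind it; y points along the fingers, z is the direction in which the jaws open and shut, and the axes are right-handed (so a half turn about y gives the same grasp; the last joint's range is limited). The gripper opens to 92 mm and grips with 3 to 60 N. Pads are 20 mm wide; open, the fingers measure 128 mm over their backs; the gripper's body (75 mm by 189 mm) begins 69 mm behind the grasp point.
Start: joints at [1.266, 0.468, -0.012, 1.603, 0.006, 1.071, -0.056], TCP at [0.168, -0.628, 0.183] pointing down, gripper open.
Joint ranges: [-2.53, 2.53], [-0.31, 2.02], [-1.57, 1.55], [0.28, 2.44], [-1.29, 4.43], [0.15, 1.84], [-2.92, 2.92]. Speed limits (rad/s): [2.57, 2.57, 3.14, 3.14, 3.14, 3.14, 3.14].

## Interface

Orientations are given as a unit quaternion [x, y, z, w].
In Python, from bench import sensors, imaging, finish_job gives the robot as it stands. The module is installed in compiled form; this text tells all that it offers.
- The arm moves only by the shell command python3 -m pendant 'ROWS' [OPENING] [FORCE]. ROWS is JSON, a list of rows, each an object with "xyz": the shift along the world's x, y, z scaled (see below), a list of three; "delta_rot": the turn, a rotation vector about the world's x, y, z scaled (see below), a list of three. A call has 1 to 20 rows; each row is the pose to reach, as a shift and turn from the pose measured when the call began; what a row does not reach only later rows make up. The controller multiplies each number of a shift by 500 mm and each number of a turn by pi/2 rad. A row lasts 1/8 s, in which the tool goes at most 62.5 mm and 10.7 degrees, less where a joint would pass 70% of its speed; a pose out of reach is approached as far as the arm can. A call with a number of a shift or a turn outside -1 to 1 is refused whole. A call with a gripper value outside its range is refused whole. OPENING is the gripper's target within -1 to 1 (fully open at 1, half-way at 0, shut at -1), set as the call begins (- or left out, the last holds). The fingers move at their own pace and stop on an object; FORCE is the grip in N (left out, the last holds). Time passes only in rows, so rows that repeat a pose let the fingers close. It gives the time, the measured TCP pose, the force and the opening at its end, in the units of the state.
- sensors.get_obs(): the state, without advancing time (a new reading comes with each control period).
- imaging.read_camera(name): name is "scene" or "top" or "wrist"; returns a dict with "pixels" (384x512x3 uint8, red, green, blue), "range_z" (384x512 float32, m along the optical axis (not along the pixel's ray), 0 where there is no reading), "fx", "fy", "cx", "cy" (pixels), "R" (3x3) and "t" (3): a world point X has camera coordinates R X + t. Camera axes: x right, y down, z forward; pixel columns grow to the right and rows downward; lengths in m; the calibration is good to about 2 mm. A picture is of the moment at which its call begins.
- finish_job(): hands the job in, once; it reports no verdict.
The state is a dict: "clock": time; "joint_pos": joint angles; "qd": joint speeds; "effort": joint torques, N m; "tool_pos": TCP position; "orientation": TCP orientation; "ft_force": force on the tool from outside, world axes, zero at the start; "wrist_torque": the same for the moment, N m; "width": finger opening in m.
Only numpy, scipy, OpenCV 4.12 (cv2) and the standard library are available. Lean on these libraries where they do the work, as an engineer would, in place of code of your own. Each camera call takes 0.05 s, during which the arm holds its last target. There are 200 camera calls.

## Working session

There is one attempt and no reset: what is moved stays moved. The work goes in short steps, Python scripts to look and compute and a shell command to move; the robot and the scene stay as the last step left them, time stands still between calls to the robot, and variables do not carry over. Pictures are saved under pics/ and viewed, about 8 in all and at most 12, crops included, and the job is handed in when it is done.

```bash
mkdir -p pics; cat > h.py <<'E'
import numpy as np, cv2, pickle
from bench import sensors, imaging
def shot(cam,name):
    d=imaging.read_camera(cam); pickle.dump(d,open(f'pics/{name}.pkl','wb'))
    cv2.imwrite(f'pics/{name}.png',cv2.resize(d['pixels'][:,:,::-1],(800,600),interpolation=cv2.INTER_CUBIC)); return d
def load(name): return pickle.load(open(f'pics/{name}.pkl','rb'))
def cloud(d):
    z=d['range_z']; v,u=np.mgrid[:z.shape[0],:z.shape[1]]
    P=np.stack([(u-d['cx'])/d['fx']*z,(v-d['cy'])/d['fy']*z,z],-1)
    return (P-np.array(d['t']))@np.array(d['R'])
E
python3 - <<'E'
from h import *
for c in('top','scene'):
    d=shot(c,c+'0'); print(c,d['fx'],d['cx'],d['cy'],np.round(d['R'],3).tolist(),np.round(d['t'],3))
print(sensors.get_obs())
E
```

```text
top 412.92147367612966 257.52672180100166 187.92135482466756 [[0.011, -1.0, 0.008], [-0.987, -0.012, -0.158], [0.158, -0.006, -0.987]] [-0.038  0.492  1.105]
scene 380.5064554104184 258.9588978723058 195.7874516616458 [[-0.289, 0.957, 0.021], [0.518, 0.175, -0.837], [-0.805, -0.231, -0.546]] [ 0.193 -0.165  1.651]
{'clock': 0.1, 'joint_pos': array([ 1.26597805,  0.46827029, -0.01158066,  1.60351709,  0.00602116,
        1.07141224, -0.05629707]), 'qd': array([ 0.00101408, -0.00282569,  0.0004136 , -0.00273712,  0.00098478,
       -0.00038698,  0.00013686]), 'effort': array([ 6.00992989e-04, -5.21648312e+01, -1.25246344e-02, -2.44367892e+01,
       -5.67312178e-02,  1.41131543e-02,  6.70878103e-05]), 'tool_pos': array([ 0.16800802, -0.62732189,  0.18255384]), 'orientation': array([-0.09239997,  0.70160224, -0.70051693,  0.09215518]), 'ft_force': array([-0.55763311,  0.72425066,  0.04214524]), 'wrist_torque': array([ 0.01013745, -0.03173062, -0.01039459]), 'width': 0.09206708710643739}
```

View pics/top0.png

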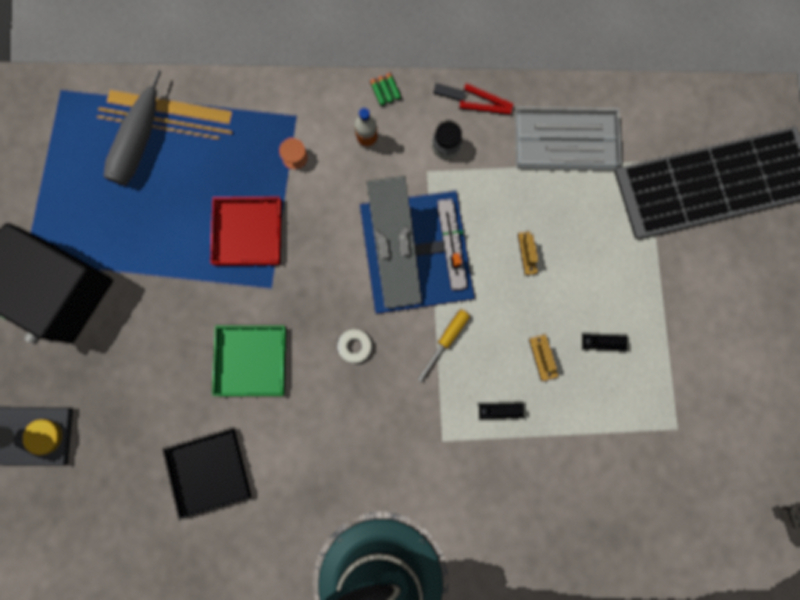

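View pics/scene0.png

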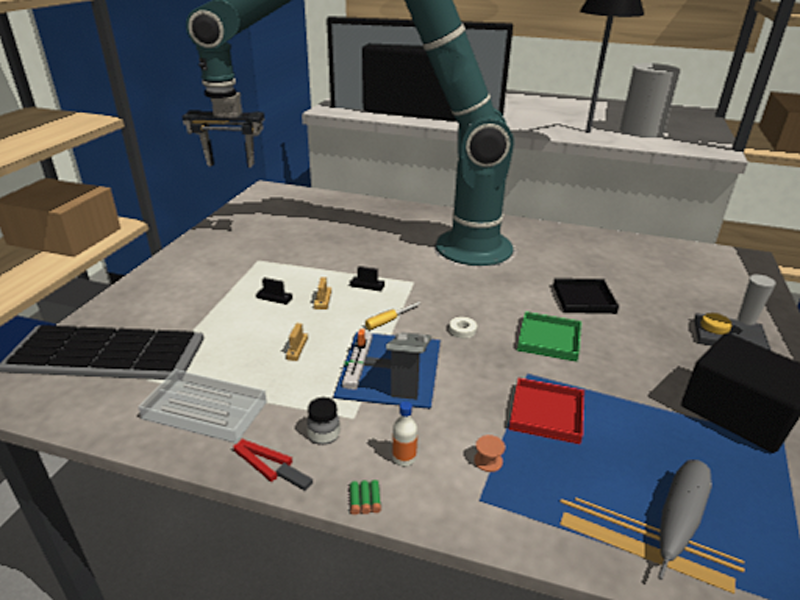

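The top view shows the gauge at (418,250) with the orange grip at (457,260) and the green mark near (452,232). The runners are at (529,253) and (544,358), the green tray at (250,361) and the red tray at (247,231). The black look-alikes are at (605,342) and (502,411).

```bash
python3 - <<'E'
from h import *
d=load('top0'); P=cloud(d); hsv=cv2.cvtColor(d['pixels'],cv2.COLOR_RGB2HSV); H,S,V=[hsv[...,i].astype(int) for i in range(3)]
def box(x0,y0,x1,y1):
    m=np.zeros(H.shape,bool); s=1.5625; m[int(y0/s):int(y1/s),int(x0/s):int(x1/s)]=1; return m
def rep(n,m,axis=True):
    Q=P[m]; r=cv2.minAreaRect((Q[:,:2]*1000).astype(np.float32)); print(n,len(Q),'mean',Q.mean(0).round(4),'z',np.percentile(Q[:,2],[5,50,95]).round(3),'rect',np.round(r[0],1),np.round(r[1],1),round(r[2],1))
br=(S>90)&(H>10)&(H<28)
for n,b in(('rA',(505,220,555,285)),('rB',(515,325,575,390))):
    m=box(*b)&br&(V>60)
    rep(n,m); rep(n+' top',m&(P[...,2]>.04)); rep(n+' foot',m&(P[...,2]<.025))
rep('grip',box(440,245,475,275)&(H<14)&(S>140))
rep('mark',box(435,215,475,245)&(H>35)&(H<85)&(S>80))
rep('green',box(200,310,300,410)&(H>45)&(H<80)&(S>120)); rep('red',box(200,185,295,280)&((H<8)|(H>172))&(S>120))
base=box(340,180,485,320)&(H>100)&(H<125)&(S>110)&(P[...,2]<.02); rep('base',base)
bed=box(365,175,425,310)&(S<60)&(P[...,2]>.02)
Q=P[bed];
for i in range(6):
    A=np.c_[Q[:,:2],np.ones(len(Q))]; c=np.linalg.lstsq(A,Q[:,2],rcond=None)[0]; r=Q[:,2]-A@c; Q=Q[abs(r)<max(.003,1*r.std())]
print('bedplane',c,len(Q),'slope',np.degrees(np.arctan(np.hypot(*c[:2]))),'uphill yaw',np.degrees(np.arctan2(c[1],c[0])))
r=cv2.minAreaRect((Q[:,:2]*1000).astype(np.float32));print(r, Q.min(0),Q.max(0))
tr=box(430,190,475,300)&(S<60)&(V>120)&(P[...,2]>.012); rep('track',tr)
img=d['pixels'][105:205,225:310,::-1]; cv2.imwrite('pics/c1.png',cv2.resize(img,None,fx=6,fy=6,interpolation=cv2.INTER_CUBIC)[:600])
E
```

```text
rA 250 mean [ 0.5695 -0.2558  0.0434] z [0.01  0.029 0.052] rect [ 447.  -165.9] [ 67.7 385.5] 53.8
rA top 102 mean [ 0.5695 -0.2528  0.082 ] z [0.044 0.049 0.053] rect [ 445.4 -157.1] [ 44.6 373.8] 52.1
rA foot 121 mean [ 0.5688 -0.2584  0.0133] z [0.005 0.013 0.021] rect [ 577.  -264.9] [76.8 31.8] 8.7
rB 326 mean [ 0.3841 -0.2826  0.0268] z [0.01  0.016 0.052] rect [ 385.4 -288.2] [79.3 36.2] 15.8
rB top 108 mean [ 0.386  -0.2847  0.0496] z [0.045 0.049 0.054] rect [ 386.7 -285.6] [49.3 15.2] 15.7
rB foot 196 mean [ 0.3828 -0.2819  0.0136] z [0.008 0.014 0.019] rect [ 385.4 -288.2] [79.3 36.2] 15.8
grip 42 mean [ 0.5521 -0.1256  0.054 ] z [0.036 0.058 0.062] rect [ 554.  -126.3] [19.1 12.9] 12.5
mark 5 mean [ 0.6125 -0.1362  0.0171] z [0.009 0.02  0.025] rect [ 612.3 -135.9] [6.8 1.4] 87.8
green 1957 mean [0.3738 0.2408 0.0067] z [-0.     0.004  0.019] rect [373.4 138.2] [326.5 121.6] 89.6
red 1873 mean [0.6104 0.2574 0.0103] z [-0.001  0.004  0.02 ] rect [474.9 172.5] [485.4 163.2] 31.8
base 1813 mean [ 0.5728 -0.0654  0.0095] z [0.006 0.009 0.013] rect [578.2 -56.5] [205.9 180.2] 9.1
bedplane [ 0.56891176  0.09054616 -0.2456525 ] 1431 slope 29.945049480129082 uphill yaw 9.043163383752733
((574.7636108398438, -16.726070404052734), (199.83258056640625, 65.68618774414062), 9.445479393005371) [ 0.47239168 -0.06442712  0.02013057] [0.67827797 0.02950902 0.13838505]
track 361 mean [ 0.5928 -0.1173  0.0348] z [0.021 0.025 0.03 ] rect [498.4 -98.1] [ 84.2 392.5] 80.7
```

View pics/c1.png

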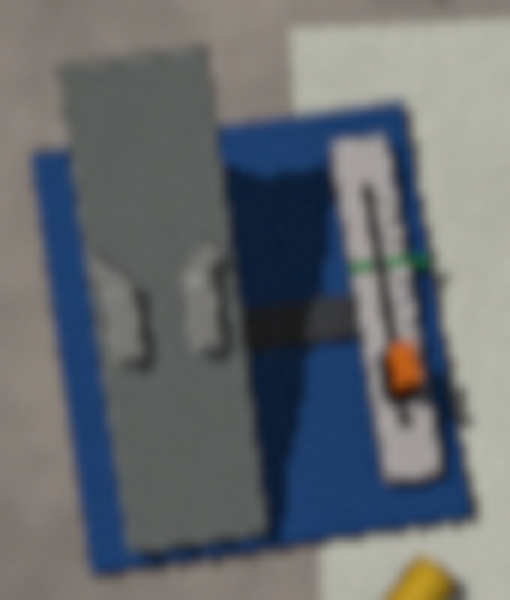

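```bash
cat >> h.py <<'E'
from scipy.spatial.transform import Rotation as Ro
YAW=np.radians(9.1)
U=np.array([np.cos(YAW),np.sin(YAW),0]); W=np.array([-np.sin(YAW),np.cos(YAW),0])
def yawdir(deg): a=np.radians(deg); return np.array([np.cos(a),np.sin(a),0])
def go(p,zdir,ydir=(0,0,-1)):
    "shift/turn numbers for a target TCP p with jaw axis zdir (either sign) and finger axis ydir"
    o=sensors.get_obs(); R0=Ro.from_quat(o['orientation']); y=np.array(ydir,float); y/=np.linalg.norm(y)
    for s in(1,-1):
        z=s*np.array(zdir,float); z-=y*(z@y); z/=np.linalg.norm(z)
        R=Ro.from_matrix(np.c_[np.cross(y,z),y,z]); rv=(R*R0.inv()).as_rotvec()
        print('sign',s,'xyz',np.round((np.array(p)-o['tool_pos'])/.5,4).tolist(),'rot',np.round(rv/(np.pi/2),4).tolist(),'deg',np.degrees(np.linalg.norm(rv)).round(1), 'q7',o['joint_pos'][6].round(2))
    return o
E
python3 - <<'E'
from h import *
o=go([.54,-.128,.19],U); print(Ro.from_quat(o['orientation']).as_matrix().round(2))
go([.57,-.255,.19],W)
E
```

```text
sign 1 xyz [0.744, 0.9986, 0.0149] rot [-0.0005, -0.001, 0.9345] deg 84.1 q7 -0.06
sign -1 xyz [0.744, 0.9986, 0.0149] rot [-0.001, 0.0005, -1.0655] deg 95.9 q7 -0.06
[[-0.97 -0.    0.26]
 [-0.26  0.   -0.97]
 [ 0.   -1.   -0.  ]]
sign 1 xyz [0.804, 0.7446, 0.0149] rot [0.0005, -0.0015, 1.9345] deg 174.1 q7 -0.06
sign -1 xyz [0.804, 0.7446, 0.0149] rot [-0.001, -0.0003, -0.0655] deg 5.9 q7 -0.06
```

```bash
python3 -m pendant '[{"xyz":[0.09,0.12,0.01],"delta_rot":[0,0,0.1]},{"xyz":[0.16,0.22,0.01],"delta_rot":[0,0,0.2]},{"xyz":[0.23,0.31,0.01],"delta_rot":[0,0,0.3]},{"xyz":[0.3,0.4,0.01],"delta_rot":[0,0,0.4]},{"xyz":[0.37,0.5,0.01],"delta_rot":[0,0,0.5]},{"xyz":[0.44,0.6,0.01],"delta_rot":[0,0,0.6]},{"xyz":[0.52,0.7,0.01],"delta_rot":[0,0,0.7]},{"xyz":[0.6,0.8,0.015],"delta_rot":[0,0,0.8]},{"xyz":[0.67,0.9,0.015],"delta_rot":[0,0,0.93]},{"xyz":[0.744,0.9986,0.015],"delta_rot":[0,0,0.9345]},{"xyz":[0.744,0.9986,0.015],"delta_rot":[0,0,0.9345]},{"xyz":[0.744,0.9986,0.015],"delta_rot":[0,0,0.9345]}]' 0 20
python3 - <<'E'
from h import *
d=shot('wrist','w1'); print(d['fx'],np.round(d['R'],3).tolist(),np.round(-np.array(d['R']).T@d['t'],3)); print(sensors.get_obs()['joint_pos'].round(2))
E
```

```text
clock: 1.6
tool_pos: [0.5393, -0.1286, 0.1894]
orientation: [0.539, -0.459, 0.458, -0.537]
ft_force: [-0.9, -0.0, -0.4]
width: 0.046
315.6171020423753 [[0.987, 0.159, -0.003], [0.155, -0.96, 0.234], [0.034, -0.231, -0.972]] [ 0.53  -0.065  0.391]
[ 0.61  0.36 -0.54  1.8   0.21  1.04  0.15]
```

View pics/w1.png

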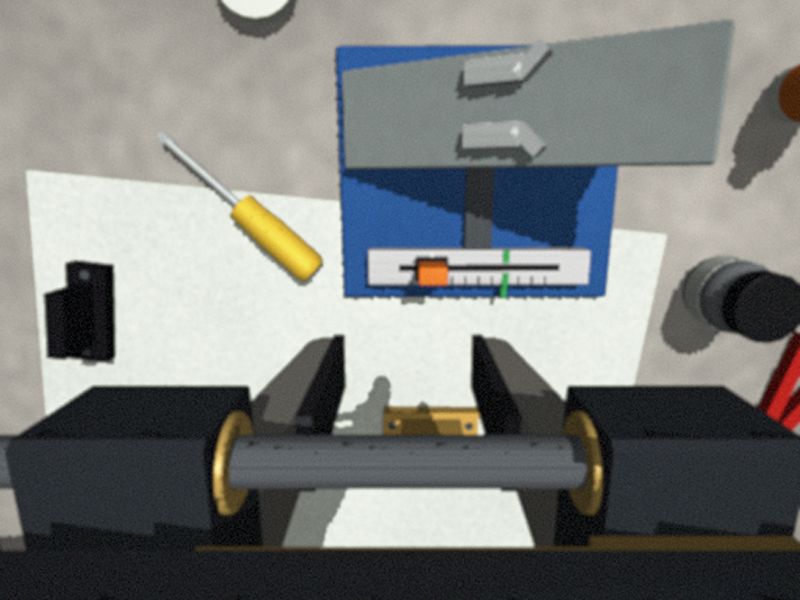

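Wrist view: the orange grip is at (433,272), the green mark at (506,272), and the jaws at (500,68) and (500,137). I'll measure the grip, mark and bed here.

```bash
python3 - <<'E'
from h import *
d=load('w1'); P=cloud(d); hsv=cv2.cvtColor(d['pixels'],cv2.COLOR_RGB2HSV); H,S,V=[hsv[...,i].astype(int) for i in range(3)]
s=1.5625
def box(x0,y0,x1,y1):
    m=np.zeros(H.shape,bool); m[int(y0/s):int(y1/s),int(x0/s):int(x1/s)]=1; return m
def rep(n,m):
    Q=P[m]; a=Q@U; b=Q@W; pc=lambda x:np.percentile(x,[2,50,98]).round(4)
    print(n,len(Q),'u',pc(a),'w',pc(b),'z',pc(Q[:,2]))
g=box(410,250,455,292)&(H<14)&(S>140); rep('grip',g); rep('griptop',g&(P[...,2]>.056))
rep('mark',box(495,245,515,298)&(H>40)&(H<85)&(S>80))
rep('track',box(365,245,592,290)&(S<40)&(P[...,2]>.017))
bed=box(345,20,735,165)&(S<60)&(P[...,2]>.02); Q=P[bed]
for i in range(6):
    A=np.c_[Q[:,:2],np.ones(len(Q))]; c=np.linalg.lstsq(A,Q[:,2],rcond=None)[0]; r=Q[:,2]-A@c; Q=Q[abs(r)<max(.002,r.std())]
print(c,np.degrees(np.arctan2(c[1],c[0])),np.degrees(np.arctan(np.hypot(*c[:2]))))
r=cv2.minAreaRect((Q[:,:2]*1000).astype(np.float32)); print(r)
up=P[...,2]-(P[...,:2]@c[:2]+c[2])
j=bed&(up>.008)&(up<.016); rep('jaws',j)
Qj=P[j]; b=Qj@W; a=Qj@U; mid=np.median(b); print('inner faces', np.sort(b[b<b.mean()])[-8:].round(4),np.sort(b[b>b.mean()])[:8].round(4), 'u',np.percentile(a,[1,99]))
c0=np.array(r[0])/1000; print('centre',c0,'u,w',c0@U[:2],c0@W[:2],'z',c0@c[:2]+c[2])
E
```

```text
grip 284 u [0.5189 0.5282 0.5381] w [-0.2305 -0.2117 -0.207 ] z [0.0097 0.0602 0.0619]
griptop 200 u [0.5196 0.5282 0.5378] w [-0.2186 -0.2128 -0.2071] z [0.0565 0.0607 0.062 ]
mark 85 u [0.5825 0.5849 0.5899] w [-0.236  -0.2242 -0.2013] z [0.0106 0.0265 0.0288]
track 2893 u [0.485  0.5696 0.644 ] w [-0.2257 -0.2113 -0.1996] z [0.0215 0.0263 0.0329]
[ 0.56871664  0.09254907 -0.24462202] 9.24290295336485 29.950453338983
((575.4716186523438, -15.890277862548828), (198.9037322998047, 65.23719787597656), 8.257486343383789)
jaws 1637 u [0.5456 0.5653 0.5846] w [-0.1314 -0.0942 -0.0797] z [0.0808 0.0923 0.1035]
inner faces [-0.1165 -0.1164 -0.1164 -0.1164 -0.1163 -0.1163 -0.1162 -0.1162] [-0.0951 -0.095  -0.0949 -0.0949 -0.0949 -0.0949 -0.0949 -0.0949] u [0.54494543 0.58539428]
centre [ 0.57547162 -0.01589028] u,w 0.5657154460157421 -0.10670575872045296 z 0.08118764078194979
```

```bash
python3 - <<'E'
from h import *
go(.5285*U-.2128*W+[0,0,.042],U); print((.0565*U/.5).round(4))
E
```

```text
sign 1 xyz [0.0329, 0.006, -0.2951] rot [0.0007, -0.0018, 0.0012] deg 0.2 q7 0.15
sign -1 xyz [0.0329, 0.006, -0.2951] rot [-0.0029, -0.0011, -1.9988] deg 179.9 q7 0.15
[0.1116 0.0179 0.    ]
```

```bash
python3 -m pendant '[{"xyz":[0.033,0.006,-0.1],"delta_rot":[0,0,0]},{"xyz":[0.033,0.006,-0.2],"delta_rot":[0,0,0]},{"xyz":[0.033,0.006,-0.295],"delta_rot":[0,0,0]},{"xyz":[0.033,0.006,-0.295],"delta_rot":[0,0,0]},{"xyz":[0.033,0.006,-0.295],"delta_rot":[0,0,0]}]' 0 20
python3 -m pendant '[{"xyz":[0,0,0],"delta_rot":[0,0,0]},{"xyz":[0,0,0],"delta_rot":[0,0,0]},{"xyz":[0,0,0],"delta_rot":[0,0,0]},{"xyz":[0,0,0],"delta_rot":[0,0,0]}]' -1 20
python3 - <<'E'
from h import *
o=go(.585*U-.2128*W+[0,0,.042],U); print(o['tool_pos']@U,o['tool_pos']@W)
E
```

```text
clock: 2.28
tool_pos: [0.5564, -0.1277, 0.0437]
orientation: [0.538, -0.46, 0.46, -0.537]
ft_force: [0.8, -1.9, 0.2]
width: 0.0457
clock: 2.78
tool_pos: [0.5565, -0.1277, 0.044]
orientation: [0.538, -0.459, 0.46, -0.537]
ft_force: [-0.3, -0.3, 0.2]
width: 0.0079
sign 1 xyz [0.1096, 0.0203, -0.004] rot [0.0013, -0.0004, 0.0023] deg 0.2 q7 0.02
sign -1 xyz [0.1096, 0.0203, -0.004] rot [-0.0006, -0.002, -1.9977] deg 179.8 q7 0.02
0.5292977851726591 -0.2141494945300858
```

```bash
python3 - <<'E'
from h import *
d=shot('wrist','w2'); print(sensors.get_obs()['width'])
d=imaging.read_camera('scene'); cv2.imwrite('pics/both.png',np.vstack([cv2.resize(imaging.read_camera('wrist')['pixels'],(512,384))[100:384],cv2.resize(d['pixels'][190:270,190:300],(412,300),interpolation=cv2.INTER_CUBIC).repeat(1,0) if False else cv2.copyMakeBorder(cv2.resize(d['pixels'][190:270,190:300],(412,300),interpolation=cv2.INTER_CUBIC),0,0,0,100,0)])[:,:,::-1])
E
```

```text
0.003929019888500756
```

View pics/both.png

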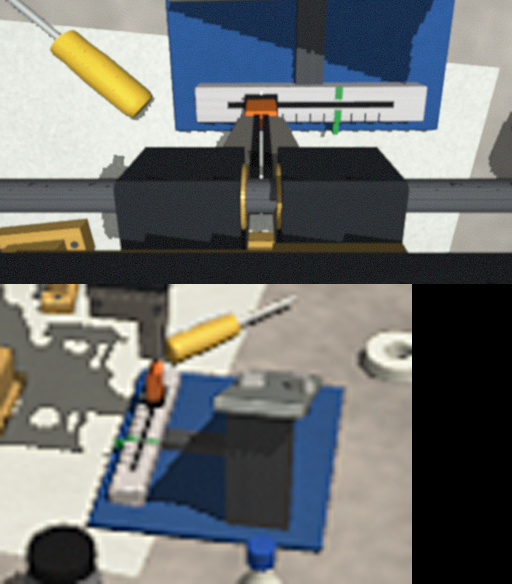

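```bash
python3 - <<'E'
from h import *
o=sensors.get_obs(); print(o['tool_pos'],o['tool_pos']@U,o['tool_pos']@W,Ro.from_quat(o['orientation']).as_matrix().round(3).tolist())
d=load('w2'); P=cloud(d); hsv=cv2.cvtColor(d['pixels'],cv2.COLOR_RGB2HSV); H,S,V=[hsv[...,i].astype(int) for i in range(3)]
for v in range(190,245,5):
  q=P[v,262]; print(v,(q@U).round(4),(q@W).round(4),q[2].round(4),d['pixels'][v,262], (P[v,250]@W).round(4),P[v,250,2].round(4))
g=np.zeros(H.shape,bool); g[185:240,235:290]=1; g&=(H<14)&(S>140); Q=P[g]; print(len(Q),np.percentile(Q@U,[2,50,98]),np.percentile(Q@W,[2,50,98]),np.percentile(Q[:,2],[2,50,98]))
E
```

```text
[ 0.55638479 -0.12765236  0.04363412] 0.5291927697844595 -0.21404244536234385 [[0.155, -0.001, 0.988], [-0.988, -0.002, 0.155], [0.002, -1.0, -0.001]]
190 0.5303 -0.2029 0.0274 [223 224 221] -0.2029 0.0272
195 0.5303 -0.2048 0.0341 [65 70 65] -0.2048 0.0341
200 0.5303 -0.2074 0.0376 [142  74  30] -0.2078 0.0362
205 0.5302 -0.2076 0.0489 [146  71  21] -0.2076 0.0489
210 0.5302 -0.2078 0.0593 [184  97  39] -0.2079 0.059
215 0.5302 -0.2105 0.0609 [243 138  57] -0.2046 0.0786
220 0.5302 -0.214 0.0602 [190  97  38] -0.2043 0.0879
225 0.5302 -0.2173 0.06 [126  66  25] -0.204 0.0963
230 0.5303 -0.2402 0.0089 [118 128 135] -0.205 0.1007
235 0.5303 -0.2478 0.0006 [238 242 234] -0.2043 0.1089
240 0.5303 -0.2522 0.0007 [236 239 232] -0.2048 0.1136
726 [0.51979502 0.52958746 0.53886276] [-0.21833603 -0.20775464 -0.20434481] [0.03416908 0.05958747 0.08576242]
```

```bash
python3 - <<'E'
from h import *
d=load('w2'); P=cloud(d)
for c in(240,246,252,258,266,272,280):
  print(c,[(v,(P[v,c]@U).round(3),(P[v,c]@W).round(3),P[v,c,2].round(3)) for v in range(204,224,2)])
E
```

```text
240 [(204, np.float64(0.514), np.float64(-0.213), np.float64(0.028)), (206, np.float64(0.514), np.float64(-0.215), np.float64(0.027)), (208, np.float64(0.514), np.float64(-0.217), np.float64(0.026)), (210, np.float64(0.514), np.float64(-0.218), np.float64(0.027)), (212, np.float64(0.514), np.float64(-0.22), np.float64(0.026)), (214, np.float64(0.514), np.float64(-0.221), np.float64(0.027)), (216, np.float64(0.518), np.float64(-0.206), np.float64(0.077)), (218, np.float64(0.518), np.float64(-0.205), np.float64(0.083)), (220, np.float64(0.518), np.float64(-0.206), np.float64(0.084)), (222, np.float64(0.519), np.float64(-0.205), np.float64(0.088))]
246 [(204, np.float64(0.52), np.float64(-0.208), np.float64(0.045)), (206, np.float64(0.52), np.float64(-0.208), np.float64(0.051)), (208, np.float64(0.52), np.float64(-0.208), np.float64(0.055)), (210, np.float64(0.52), np.float64(-0.208), np.float64(0.059)), (212, np.float64(0.52), np.float64(-0.209), np.float64(0.061)), (214, np.float64(0.52), np.float64(-0.21), np.float64(0.06)), (216, np.float64(0.521), np.float64(-0.205), np.float64(0.0
[... 2761 characters left out ...]
t64(0.535), np.float64(-0.205), np.float64(0.09))]
280 [(204, np.float64(0.543), np.float64(-0.214), np.float64(0.026)), (206, np.float64(0.543), np.float64(-0.215), np.float64(0.027)), (208, np.float64(0.543), np.float64(-0.217), np.float64(0.026)), (210, np.float64(0.543), np.float64(-0.218), np.float64(0.026)), (212, np.float64(0.543), np.float64(-0.22), np.float64(0.026)), (214, np.float64(0.543), np.float64(-0.221), np.float64(0.026)), (216, np.float64(0.54), np.float64(-0.206), np.float64(0.077)), (218, np.float64(0.54), np.float64(-0.205), np.float64(0.082)), (220, np.float64(0.54), np.float64(-0.205), np.float64(0.085)), (222, np.float64(0.54), np.float64(-0.205), np.float64(0.089))]
```

The shut fingertips sit at z≈0.076 while the TCP reads 0.0436, so they closed above the grip. I'll reopen and check the tip height with the fingers open.

```bash
python3 -m pendant '[{"xyz":[0,0,0],"delta_rot":[0,0,0]},{"xyz":[0,0,0],"delta_rot":[0,0,0]},{"xyz":[0,0,0],"delta_rot":[0,0,0]}]' 0 20
python3 - <<'E'
from h import *
d=shot('wrist','w3'); P=cloud(d); a=P@U; b=P@W; o=sensors.get_obs(); print(o['width'],o['tool_pos'])
m=(abs(a-.53)<.05)&(b>-.2095)&(b<-.200)&(P[...,2]>.064)&(P[...,2]<.2)
for s in (-1,1):
    k=m&(s*(a-.53)>0); print(s,k.sum(),np.percentile(P[k][:,2],[0.2,1,5]).round(4),np.percentile(a[k],[1,99]).round(4),np.percentile(b[k],[1,50,99]).round(4))
    for z in (.07,.08,.09,.1,.11): 
        kk=k&(abs(P[...,2]-z)<.005); print(z,kk.sum(),np.percentile(a[kk],[2,98]).round(4) if kk.any() else '')
# body bottom
k=(P[...,2]>.1)&(P[...,2]<.3); print('all near u-range',np.percentile(P[k][:,2],[1,50,99]), np.percentile(b[k],[1,99]))
E
```

```text
clock: 3.3
tool_pos: [0.5563, -0.1276, 0.0436]
orientation: [0.538, -0.46, 0.46, -0.537]
ft_force: [0.1, -0.7, 0.1]
width: 0.0284
0.03211485528133216 [ 0.55631647 -0.12762526  0.04360889]
-1 2436 [0.0751 0.0771 0.0846] [0.5009 0.5152] [-0.2092 -0.2043 -0.2008]
0.07 4 [0.5103 0.5147]
0.08 125 [0.5034 0.5151]
0.09 172 [0.5022 0.5151]
0.1 213 [0.5015 0.5151]
0.11 278 [0.5006 0.5152]
1 2393 [0.075  0.0771 0.0845] [0.5434 0.5579] [-0.2092 -0.2044 -0.2011]
0.07 6 [0.5448 0.5503]
0.08 125 [0.5434 0.5553]
0.09 163 [0.5434 0.5564]
0.1 217 [0.5434 0.5571]
0.11 275 [0.5434 0.558 ]
all near u-range [0.10092633 0.18642064 0.24526814] [-0.21675444 -0.10921545]
```

```bash
python3 -m pendant '[{"xyz":[-0.001,0.001,-0.03],"delta_rot":[0,0,0]},{"xyz":[-0.001,0.002,-0.062],"delta_rot":[0,0,0]},{"xyz":[-0.001,0.002,-0.066],"delta_rot":[0,0,0]},{"xyz":[-0.001,0.002,-0.066],"delta_rot":[0,0,0]}]' 0 20
python3 -m pendant '[{"xyz":[0,0,0],"delta_rot":[0,0,0]},{"xyz":[0,0,0],"delta_rot":[0,0,0]},{"xyz":[0,0,0],"delta_rot":[0,0,0]},{"xyz":[0,0,0],"delta_rot":[0,0,0]}]' -1 20
python3 - <<'E'
from h import *
o=go(.585*U-.2128*W+[0,0,.011],U); print(o['tool_pos']@U,o['tool_pos']@W,o['width'])
E
```

```text
clock: 3.85
tool_pos: [0.5556, -0.1264, 0.0101]
orientation: [0.538, -0.46, 0.459, -0.537]
ft_force: [0.6, -0.3, -0.3]
width: 0.0458
clock: 4.35
tool_pos: [0.556, -0.1264, 0.0104]
orientation: [0.538, -0.46, 0.46, -0.537]
ft_force: [0.6, -0.1, 0.2]
width: 0.0198
sign 1 xyz [0.1107, 0.0177, 0.0012] rot [0.0009, -0.0008, 0.0021] deg 0.2 q7 -0.01
sign -1 xyz [0.1107, 0.0177, 0.0012] rot [-0.0012, -0.0015, -1.9979] deg 179.8 q7 -0.01
0.5289597983081994 -0.21278402275616506 0.01976060741008717
```

Gripped at 19.8 mm. Now I'll slide it +56.5 mm.

```bash
python3 -m pendant '[{"xyz":[0.03,0.005,0],"delta_rot":[0,0,0]},{"xyz":[0.06,0.0097,0],"delta_rot":[0,0,0]},{"xyz":[0.09,0.0145,0],"delta_rot":[0,0,0]},{"xyz":[0.11,0.0177,0],"delta_rot":[0,0,0]},{"xyz":[0.1115,0.0178,0],"delta_rot":[0,0,0]},{"xyz":[0.1115,0.0178,0],"delta_rot":[0,0,0]},{"xyz":[0.1115,0.0178,0],"delta_rot":[0,0,0]}]' -1 20
python3 - <<'E'
from h import *
o=sensors.get_obs(); print(o['tool_pos']@U,o['tool_pos']@W,o['width'])
d=shot('wrist','w4'); P=cloud(d); hsv=cv2.cvtColor(d['pixels'],cv2.COLOR_RGB2HSV); H,S,V=[hsv[...,i].astype(int) for i in range(3)]
a=P@U;b=P@W
m=(H>40)&(H<85)&(S>80)&(a>.55)&(a<.62)&(b<-.19)&(b>-.24); print('mark',m.sum(),np.percentile(a[m],[2,50,98]))
m=(H<14)&(S>140)&(a>.55)&(a<.62)&(b<-.19)&(b>-.24);print('grip',m.sum(),np.percentile(a[m],[2,50,98]),np.percentile(P[m][:,2],[2,50,98]))
E
```

```text
clock: 5.22
tool_pos: [0.6129, -0.1173, 0.0104]
orientation: [-0.537, 0.459, -0.46, 0.537]
ft_force: [4.0, 0.4, -2.4]
width: 0.0196
0.5865952719466663 -0.21273875092084865 0.019579838537276694
mark 198 [0.55454361 0.58503704 0.61616647]
grip 1448 [0.57669021 0.58630209 0.59643911] [0.03500095 0.06023541 0.06464749]
```

```bash
python3 - <<'E'
from h import *
for n in('w1','w4'):
  d=load(n); P=cloud(d); hsv=cv2.cvtColor(d['pixels'],cv2.COLOR_RGB2HSV); H,S,V=[hsv[...,i].astype(int) for i in range(3)]
  a=P@U;b=P@W
  m=(H>40)&(H<85)&(S>80)&(a>.575)&(a<.596)
  for lo,hi in((-.24,-.226),(-.226,-.218),(-.207,-.198)):
    k=m&(b>lo)&(b<hi); print(n,lo,k.sum(),a[k].mean().round(4) if k.any() else '',np.percentile(P[k][:,2],50).round(4) if k.any() else '')
  k=(b>-.2245)&(b<-.199)&(P[...,2]>.02)&(P[...,2]<.032); print('track ends',np.percentile(a[k],[.3,99.7]))
  # tick/slot ends
E
```

```text
w1 -0.24 36 0.5852 0.023
w1 -0.226 22 0.5848 0.0272
w1 -0.207 21 0.5848 0.0273
track ends [0.40755969 0.75955639]
w4 -0.24 0  
w4 -0.226 0  
w4 -0.207 45 0.5833 0.028
track ends [0.4254348  0.74257528]
```

```bash
python3 -m pendant '[{"xyz":[-0.0034,-0.0005,0],"delta_rot":[0,0,0]},{"xyz":[-0.0034,-0.0005,0],"delta_rot":[0,0,0]},{"xyz":[-0.0034,-0.0005,0],"delta_rot":[0,0,0]}]' -1 20
python3 -m pendant '[{"xyz":[0,0,0],"delta_rot":[0,0,0]},{"xyz":[0,0,0],"delta_rot":[0,0,0]},{"xyz":[0,0,0.1],"delta_rot":[0,0,0]},{"xyz":[0,-0.05,0.22],"delta_rot":[0,0,0]},{"xyz":[-0.02,-0.15,0.33],"delta_rot":[0,0,0]},{"xyz":[-0.04,-0.22,0.35],"delta_rot":[0,0,0]},{"xyz":[-0.04,-0.22,0.35],"delta_rot":[0,0,0]}]' 0 20
python3 - <<'E'
from h import *
d=shot('wrist','w5'); P=cloud(d); hsv=cv2.cvtColor(d['pixels'],cv2.COLOR_RGB2HSV); H,S,V=[hsv[...,i].astype(int) for i in range(3)]
a=P@U;b=P@W
m=(H>40)&(H<85)&(S>80)&(a>.57)&(a<.6)&(b>-.24)&(b<-.19); print('mark',m.sum(),a[m].mean() if m.any() else '')
for lo,hi in((-.24,-.226),(-.226,-.218),(-.207,-.198)):
    k=m&(b>lo)&(b<hi); print(lo,k.sum(),a[k].mean())
m=(H<14)&(S>140)&(a>.55)&(a<.62)&(b<-.19)&(b>-.24);print('grip',m.sum(),np.percentile(a[m],[2,50,98]),a[m&(P[...,2]>.055)].mean())
A=np.argwhere(m); c=A.mean(0).astype(int); print(c)
i=cv2.resize(d['pixels'][max(0,c[0]-45):c[0]+45,c[1]-60:c[1]+60,::-1],None,fx=5,fy=5,interpolation=cv2.INTER_CUBIC); cv2.imwrite('pics/c5.png',i)
E
```

```text
clock: 5.65
tool_pos: [0.6109, -0.1176, 0.0104]
orientation: [0.537, -0.459, 0.46, -0.537]
ft_force: [3.0, -0.3, -2.2]
width: 0.0197
clock: 6.52
tool_pos: [0.5899, -0.2334, 0.1874]
orientation: [0.536, -0.46, 0.463, -0.535]
ft_force: [-0.8, -0.6, -0.0]
width: 0.0463
mark 46 0.5849389868947693
-0.24 44 0.584876386801585
-0.226 2 0.586316188944823
-0.207 0 nan
grip 245 [0.57415682 0.5813776  0.5931768 ] 0.5826985117715562
[ 67 296]<stdin>:6: RuntimeWarning: Mean of empty slice.
  ret = ret.dtype.type(ret / rcount)
```

View pics/c5.png

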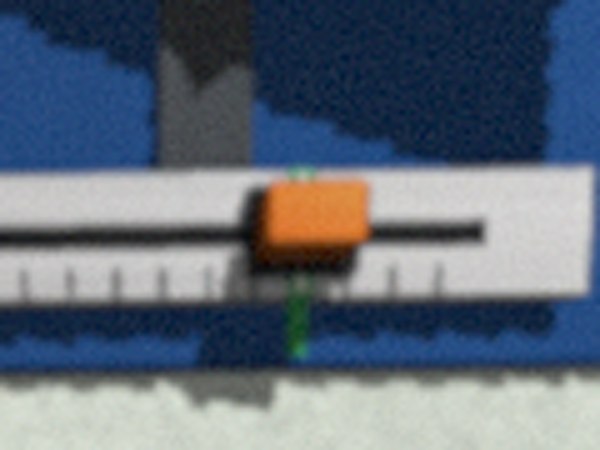

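The grip stands on the mark: its base is centred at about 304 px and the mark at about 299 px, with 47 px per 10 mm, so it is within about 1 mm. Next is runner A.

```bash
cat >> h.py <<'E'
def brass(d,xy,rad=.06,zlo=.004,zhi=.06):
    "runner lying on the table near xy: rib-top centre, yaw"
    P=cloud(d); hsv=cv2.cvtColor(d['pixels'],cv2.COLOR_RGB2HSV)
    near=np.hypot(P[...,0]-xy[0],P[...,1]-xy[1])<rad
    m=near&(hsv[...,0]>9)&(hsv[...,0]<30)&(hsv[...,1]>80)
    for n,k in(('rib',m&(P[...,2]>.045)&(P[...,2]<zhi)),('foot',m&(P[...,2]>.009)&(P[...,2]<.018))):
        if k.sum()<10: print(n,k.sum()); continue
        r=cv2.minAreaRect((P[k][:,:2]*1000).astype(np.float32)); print(n,k.sum(),np.round(r[0],1),np.round(r[1],1),round(r[2],1),'z',np.median(P[k][:,2]).round(4))
E
python3 - <<'E'
from h import *
brass(load('w5'),(.572,-.258)); brass(load('w1'),(.572,-.258)); brass(load('top0'),(.572,-.258)); brass(load('top0'),(.386,-.286))
E
```

```text
rib 579 [ 578.8 -261.5] [49.2 14.3] 8.9 z 0.0501
foot 601 [ 578.5 -261.1] [78.7 22.8] 8.5 z 0.0143
rib 0
foot 562 [ 578.9 -259.5] [79.  20.4] 9.3 z 0.014
rib 91 [ 577.7 -260.3] [50.3 14.3] 5.6 z 0.0493
foot 101 [ 577.1 -259.9] [78.3 23.3] 9.7 z 0.013
rib 101 [ 386.4 -285. ] [49.1 14.8] 18.5 z 0.0497
foot 172 [ 385.6 -285.4] [77.7 30.9] 15.8 z 0.0136
```

```bash
python3 - <<'E'
from h import *
go([.5785,-.261,-.0115],yawdir(98.7))
E
```

```text
sign 1 xyz [-0.023, -0.0621, -0.3951] rot [0.0005, 0.0016, 1.0002] deg 90.0 q7 0.26
sign -1 xyz [-0.023, -0.0621, -0.3951] rot [0.0016, -0.0005, -0.9998] deg 90.0 q7 0.26
```

```bash
python3 -m pendant '[{"xyz":[-0.01,-0.03,0],"delta_rot":[0,0,-0.115]},{"xyz":[-0.023,-0.062,0],"delta_rot":[0,0,-0.23]},{"xyz":[-0.023,-0.062,0],"delta_rot":[0,0,-0.345]},{"xyz":[-0.023,-0.062,0],"delta_rot":[0,0,-0.46]},{"xyz":[-0.023,-0.062,0],"delta_rot":[0,0,-0.575]},{"xyz":[-0.023,-0.062,-0.05],"delta_rot":[0,0,-0.69]},{"xyz":[-0.023,-0.062,-0.1],"delta_rot":[0,0,-0.805]},{"xyz":[-0.023,-0.062,-0.15],"delta_rot":[0,0,-0.92]},{"xyz":[-0.023,-0.062,-0.2],"delta_rot":[0.001,0,-1.0]},{"xyz":[-0.023,-0.062,-0.28],"delta_rot":[0.001,0,-1.0]},{"xyz":[-0.023,-0.062,-0.36],"delta_rot":[0.001,0,-1.0]},{"xyz":[-0.023,-0.062,-0.395],"delta_rot":[0.001,0,-1.0]},{"xyz":[-0.023,-0.062,-0.395],"delta_rot":[0.001,0,-1.0]}]' 0 25
python3 - <<'E'
from h import *
o=go([.5785,-.261,-.0115],yawdir(98.7)); print(o['joint_pos'].round(2))
E
```

```text
clock: 8.2
tool_pos: [0.5777, -0.2594, -0.0128]
orientation: [-0.055, 0.706, -0.704, 0.053]
ft_force: [0.4, -0.0, 0.4]
width: 0.0458
sign 1 xyz [0.0016, -0.0032, 0.0025] rot [0.0039, -0.0016, 1.9994] deg 179.9 q7 -1.15
sign -1 xyz [0.0016, -0.0032, 0.0025] rot [-0.001, -0.0025, -0.0006] deg 0.2 q7 -1.15
[ 0.46  0.69 -0.13  1.75  0.12  0.71 -1.15]
```

```bash
python3 -m pendant '[{"xyz":[0.0016,-0.003,0.001],"delta_rot":[0,0,0]},{"xyz":[0.0016,-0.003,0.001],"delta_rot":[0,0,0]},{"xyz":[0.0016,-0.003,0.001],"delta_rot":[0,0,0]},{"xyz":[0.0016,-0.003,0.001],"delta_rot":[0,0,0]},{"xyz":[0.0016,-0.003,0.001],"delta_rot":[0,0,0]},{"xyz":[0,0,0.1],"delta_rot":[0,0,0]},{"xyz":[0,0,0.2],"delta_rot":[0,0,0]},{"xyz":[0,0,0.32],"delta_rot":[0,0,0]},{"xyz":[0,0,0.34],"delta_rot":[0,0,0]}]' -1 30
cat >> h.py <<'E'
O=.5655*U-.1075*W+np.array([0,0,.0805]); EX=np.cos(np.pi/6)*U+np.array([0,0,.5]); N=-.5*U+np.array([0,0,np.cos(np.pi/6)])
def bedtgt(s,h,dw=0,dz=-.012): return O+s*EX+(h+dz)*N+dw*W
def where(dz=-.012):
    o=sensors.get_obs(); v=o['tool_pos']-O; R=Ro.from_quat(o['orientation']).as_matrix()
    print('s,w,h(mm)',np.round([v@EX*1e3,v@W*1e3,(v@N-dz)*1e3],1),'ax tilt',(-R[:,1]@N).round(4),'z.W',(R[:,2]@W).round(3),'f(s,w,n)',np.round([o['ft_force']@EX,o['ft_force']@W,o['ft_force']@N],1),'wid',round(float(o['width']),4),'t',o['clock'])
E
python3 - <<'E'
from h import *
go(bedtgt(.072,.04),W,-N); print(sensors.get_obs()['width'])
E
```

```text
clock: 9.32
tool_pos: [0.58, -0.2602, 0.1614]
orientation: [0.053, -0.705, 0.706, -0.055]
ft_force: [0.3, 0.5, -2.3]
width: 0.0137
sign 1 xyz [0.0863, 0.5023, -0.0414] rot [0.5132, 0.0791, -1.9277] deg 179.7 q7 -1.12
sign -1 xyz [0.0863, 0.5023, -0.0414] rot [0.0524, -0.3275, 0.0041] deg 29.9 q7 -1.12
0.013744996626881285
```

```bash
python3 -m pendant '[{"xyz":[0.02,0.1,0.04],"delta_rot":[0.018,-0.109,0.001]},{"xyz":[0.04,0.2,0.06],"delta_rot":[0.035,-0.218,0.003]},{"xyz":[0.06,0.3,0.06],"delta_rot":[0.052,-0.3275,0.004]},{"xyz":[0.08,0.4,0.06],"delta_rot":[0.052,-0.3275,0.004]},{"xyz":[0.086,0.5,0.04],"delta_rot":[0.052,-0.3275,0.004]},{"xyz":[0.086,0.502,0],"delta_rot":[0.052,-0.3275,0.004]},{"xyz":[0.086,0.502,-0.041],"delta_rot":[0.052,-0.3275,0.004]},{"xyz":[0.086,0.502,-0.041],"delta_rot":[0.052,-0.3275,0.004]},{"xyz":[0.086,0.502,-0.041],"delta_rot":[0.052,-0.3275,0.004]}]' -1 30
python3 - <<'E'
from h import *
where(); o=go(bedtgt(.072,.006),W,-N); print(o['joint_pos'].round(2)); d=shot('wrist','w6')
d2=shot('scene','s6')
i=cv2.resize(d2['pixels'][150:280,180:340,::-1],(800,600)[0:1]+(650,))[:600]; cv2.imwrite('pics/c6.png',np.hstack([cv2.resize(i,(400,300)),cv2.resize(d['pixels'][:,:,::-1],(400,300))]))
E
```

```text
clock: 10.45
tool_pos: [0.6227, -0.0094, 0.1406]
orientation: [0.128, 0.695, -0.667, 0.236]
ft_force: [0.1, 0.1, -2.2]
width: 0.0138
s,w,h(mm) [71.5 -0.2 40.1] ax tilt 1.0 z.W -1.0 f(s,w,n) [-1.  0. -2.] wid 0.0138 t 10.45
sign 1 xyz [0.0345, 0.006, -0.0585] rot [0.9864, 0.1575, -1.7323] deg 180.0 q7 -1.36
sign -1 xyz [0.0345, 0.006, -0.0585] rot [0.0002, -0.0007, 0.0004] deg 0.1 q7 -1.36
[ 0.24  0.28 -0.27  2.15 -0.05  0.21 -1.36]
```

View pics/c6.png

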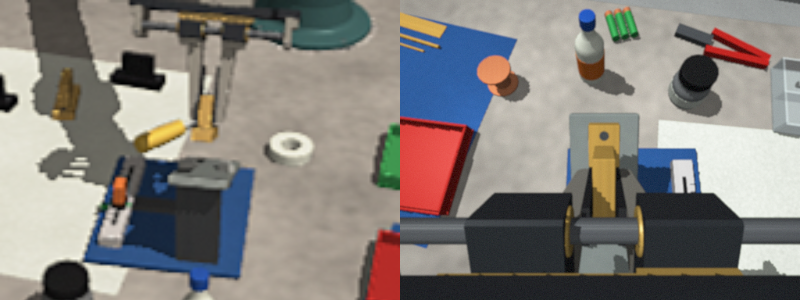

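```bash
cat >> h.py <<'E'
def tgt(s,h,tilt,dw=0,gh=.039,sgn=None):
    "TCP target: grasp point at s along bed, gh+h out of it, tool leaning `tilt` deg"
    t=np.radians(tilt); n=-np.sin(t)*U+np.array([0,0,np.cos(t)]); G=O+s*EX+(h+gh)*N+dw*W
    return go(G-.051*n,W,-n)
def at(gh=.039):
    o=sensors.get_obs(); R=Ro.from_quat(o['orientation']).as_matrix(); y=R[:,1]; v=o['tool_pos']-.051*y-O; f=o['ft_force']
    print('s,w,h(mm)',np.round([v@EX*1e3,v@W*1e3,(v@N-gh)*1e3],1),'tilt',np.degrees(np.arctan2(y@U,-y[2])).round(1),'f(s,w,n)',np.round([f@EX,f@W,f@N],1),'wid',round(float(o['width']),4),'q',o['joint_pos'].round(2),'t',round(float(o['clock']),2))
E
python3 - <<'E'
from h import *
at(); tgt(.070,.012,26); tgt(.070,.004,26); tgt(.070,0,26); tgt(.070,-.001,26)
E
```

```text
s,w,h(mm) [72.5 -0.5 40.7] tilt 30.0 f(s,w,n) [-0.8 -0.8 -1.8] wid 0.0141 q [ 0.24  0.28 -0.27  2.15 -0.05  0.21 -1.36] t 10.55
sign 1 xyz [0.0176, 0.0039, -0.0555] rot [0.9278, 0.1476, -1.7653] deg 180.0 q7 -1.36
sign -1 xyz [0.0176, 0.0039, -0.0555] rot [-0.0067, 0.0444, 0.0006] deg 4.0 q7 -1.36
sign 1 xyz [0.0255, 0.0052, -0.0693] rot [0.9278, 0.1476, -1.7653] deg 180.0 q7 -1.36
sign -1 xyz [0.0255, 0.0052, -0.0693] rot [-0.0067, 0.0444, 0.0006] deg 4.0 q7 -1.36
sign 1 xyz [0.0295, 0.0058, -0.0763] rot [0.9278, 0.1476, -1.7653] deg 180.0 q7 -1.36
sign -1 xyz [0.0295, 0.0058, -0.0763] rot [-0.0067, 0.0444, 0.0006] deg 4.0 q7 -1.36
sign 1 xyz [0.0305, 0.006, -0.078] rot [0.9278, 0.1476, -1.7653] deg 180.0 q7 -1.36
sign -1 xyz [0.0305, 0.006, -0.078] rot [-0.0067, 0.0444, 0.0006] deg 4.0 q7 -1.36
```

```bash
python3 -m pendant '[{"xyz":[0.018,0.004,-0.03],"delta_rot":[-0.0067,0.0444,0]},{"xyz":[0.018,0.004,-0.055],"delta_rot":[-0.0067,0.0444,0]},{"xyz":[0.018,0.004,-0.055],"delta_rot":[-0.0067,0.0444,0]}]' -1 10
python3 -m pendant '[{"xyz":[0.004,0.001,-0.007],"delta_rot":[0,0,0]},{"xyz":[0.008,0.001,-0.014],"delta_rot":[0,0,0]},{"xyz":[0.012,0.002,-0.021],"delta_rot":[0,0,0]},{"xyz":[0.013,0.002,-0.023],"delta_rot":[0,0,0]}]' -1 10
python3 - <<'E'
from h import *
at(); tgt(.070,0.0,14); tgt(.070,-.001,20)
E
```

```text
clock: 10.92
tool_pos: [0.6306, -0.0075, 0.1125]
orientation: [0.103, 0.7, -0.674, 0.212]
ft_force: [0.3, -0.7, -2.3]
width: 0.0139
clock: 11.42
tool_pos: [0.6357, -0.007, 0.1009]
orientation: [0.103, 0.7, -0.675, 0.211]
ft_force: [-11.2, -0.7, 9.3]
width: 0.0139
s,w,h(mm) [66.9  0.  -1.1] tilt 25.7 f(s,w,n) [-5.   1.  13.7] wid 0.0139 q [ 0.15  0.37 -0.19  2.09  0.    0.24 -1.42] t 11.43
sign 1 xyz [-0.0151, -0.0025, -0.0021] rot [0.6708, 0.1076, -1.8803] deg 179.9 q7 -1.42
sign -1 xyz [-0.0151, -0.0025, -0.0021] rot [-0.0209, 0.1286, 0.0007] deg 11.7 q7 -1.42
sign 1 xyz [-0.0041, -0.0007, -0.0007] rot [0.767, 0.1229, -1.8422] deg 179.9 q7 -1.42
sign -1 xyz [-0.0041, -0.0007, -0.0007] rot [-0.0104, 0.0628, 0.0006] deg 5.7 q7 -1.42
```

```bash
python3 -m pendant '[{"xyz":[-0.008,-0.001,0],"delta_rot":[-0.007,0.043,0]},{"xyz":[-0.014,-0.002,-0.003],"delta_rot":[-0.014,0.086,0]},{"xyz":[-0.020,-0.003,-0.005],"delta_rot":[-0.021,0.128,0]},{"xyz":[-0.020,-0.003,-0.005],"delta_rot":[-0.021,0.128,0]},{"xyz":[-0.020,-0.003,-0.005],"delta_rot":[-0.021,0.128,0]}]' -1 10
python3 - <<'E'
from h import *
at(); 
d=shot('wrist','w7');d2=shot('scene','s7')
P=cloud(d); V=P-O; s=V@EX; w=V@W; n=V@N
hsv=cv2.cvtColor(d['pixels'],cv2.COLOR_RGB2HSV)
m=(hsv[...,0]>9)&(hsv[...,0]<30)&(hsv[...,1]>80)&(s>0)&(s<.13)&(abs(w)<.03)
for k,nm in((m&(n<.02),'foot'),(m&(n>.04),'rib')):
    if k.sum()>5: print(nm,k.sum(),'s',np.percentile(s[k],[2,98]).round(4),'w',np.percentile(w[k],[3,97]).round(4)); print(np.polyfit(s[k],n[k],1).round(4),n[k].mean(),'yaw',np.polyfit(s[k],w[k],1).round(3))
k=(hsv[...,1]<60)&(abs(n)<.006)&(s>.03)&(s<.12)&(abs(w)<.034); print('bed',k.sum(),n[k].mean(),np.polyfit(s[k],n[k],1),np.percentile(w[k],[1,99]))
print('tgt'); tgt(.060,-.0005,14); tgt(-.066,-.0005,14)
E
```

```text
clock: 12.05
tool_pos: [0.6264, -0.0085, 0.0987]
orientation: [0.032, 0.706, -0.693, 0.143]
ft_force: [-0.4, 0.0, -1.5]
width: 0.0143
s,w,h(mm) [67.7  0.1 -0. ] tilt 14.2 f(s,w,n) [-1.   0.1 -1.1] wid 0.0143 q [ 0.08  0.41 -0.12  1.95  0.04  0.54 -1.47] t 12.05
foot 1825 s [0.0726 0.1039] w [-0.0118  0.0103]
[-0.1059  0.0235] 0.013556753612114295 yaw [ 0.027 -0.003]
rib 4852 s [0.0602 0.12  ] w [-0.0269  0.0208]
[ 1.6555 -0.0715] 0.08978676322430097 yaw [-0.091  0.006]
bed 7347 -9.68590426816108e-07 [-0.01269652  0.00115381] [-0.03320955  0.03113277]
tgt
sign 1 xyz [-0.0118, -0.0022, -0.0081] rot [0.4799, 0.0762, -1.9395] deg 179.9 q7 -1.47
sign -1 xyz [-0.0118, -0.0022, -0.0081] rot [0.0, 0.0015, 0.0007] deg 0.1 q7 -1.47
sign 1 xyz [-0.2273, -0.0367, -0.1341] rot [0.4799, 0.0762, -1.9395] deg 179.9 q7 -1.47
sign -1 xyz [-0.2273, -0.0367, -0.1341] rot [0.0, 0.0015, 0.0007] deg 0.1 q7 -1.47
```

```bash
python3 -m pendant '[{"xyz":[0.003,0.0005,-0.005],"delta_rot":[0,0,0]},{"xyz":[0.005,0.001,-0.009],"delta_rot":[0,0,0]},{"xyz":[0.005,0.001,-0.009],"delta_rot":[0,0,0]}]' -1 3
cat >> h.py <<'E'
def look(name):
    d=shot('wrist',name); P=cloud(d); V=P-O; s=V@EX; w=V@W; n=V@N; hsv=cv2.cvtColor(d['pixels'],cv2.COLOR_RGB2HSV)
    m=(hsv[...,0]>9)&(hsv[...,0]<30)&(hsv[...,1]>80)&(abs(s)<.13)&(abs(w)<.025)&(n<.02)&(n>.008)
    print('foot',m.sum(),'s',np.percentile(s[m],[2,98]).round(4),'w',np.percentile(w[m],[3,97]).round(4),'pitch',np.degrees(np.polyfit(s[m],n[m],1)[0]).round(2),'n',n[m].mean().round(4),'yaw',np.degrees(np.polyfit(s[m],w[m],1)[0]).round(2))
    k=(hsv[...,1]<60)&(abs(n)<.005)&(abs(s)<.12)&(abs(w)<.034); print('bed pitch',np.degrees(np.polyfit(s[k],n[k],1)[0]).round(2))
E
python3 - <<'E'
from h import *
at(); look('w8')
E
```

```text
clock: 12.52
tool_pos: [0.6271, -0.0083, 0.0947]
orientation: [0.031, 0.706, -0.693, 0.141]
ft_force: [-10.4, -1.8, 12.5]
width: 0.0139
s,w,h(mm) [66.5  0.1 -3.9] tilt 14.0 f(s,w,n) [-2.8 -0.2 16.1] wid 0.0139 q [ 0.08  0.42 -0.12  1.95  0.04  0.54 -1.47] t 12.53
foot 1718 s [0.0723 0.1027] w [-0.0114  0.0103] pitch -3.53 n 0.0141 yaw 0.27
bed pitch -0.11
```

```bash
python3 - <<'E'
from h import *
for nm in('w7','w8'):
    d=load(nm); P=cloud(d); V=P-O; s=V@EX; w=V@W; n=V@N; hsv=cv2.cvtColor(d['pixels'],cv2.COLOR_RGB2HSV)
    m=(hsv[...,0]>9)&(hsv[...,0]<30)&(hsv[...,1]>80)&(abs(w)<.009)&(n<.05)&(n>-.005)
    print(nm,[(a,np.round(1e3*np.median(n[m&(abs(s-a)<.002)]),1),int((m&(abs(s-a)<.002)).sum())) for a in np.arange(.074,.118,.004).round(3)])
E
```

```text
w7 [(np.float64(0.074), np.float64(16.5), 30), (np.float64(0.078), np.float64(30.0), 53), (np.float64(0.082), np.float64(15.4), 50), (np.float64(0.086), np.float64(15.2), 57), (np.float64(0.09), np.float64(32.1), 1159), (np.float64(0.094), np.float64(14.6), 168), (np.float64(0.098), np.float64(14.4), 200), (np.float64(0.102), np.float64(13.2), 468), (np.float64(0.106), np.float64(12.1), 11), (np.float64(0.11), np.float64(nan), 0), (np.float64(0.114), np.float64(nan), 0)]
w8 [(np.float64(0.074), np.float64(49.5), 104), (np.float64(0.078), np.float64(49.3), 113), (np.float64(0.082), np.float64(49.3), 133), (np.float64(0.086), np.float64(34.5), 1212), (np.float64(0.09), np.float64(14.5), 284), (np.float64(0.094), np.float64(14.3), 155), (np.float64(0.098), np.float64(14.3), 221), (np.float64(0.102), np.float64(10.8), 482), (np.float64(0.106), np.float64(nan), 0), (np.float64(0.11), np.float64(nan), 0), (np.float64(0.114), np.float64(nan), 0)]
  return _methods._mean(a, axis=axis, dtype=dtype,
  ret = ret.dtype.type(ret / rcount)
```

```bash
python3 -m pendant '[{"xyz":[-0.009,-0.0014,-0.004],"delta_rot":[0,0,0]},{"xyz":[-0.018,-0.0028,-0.009],"delta_rot":[0,0,0]},{"xyz":[-0.027,-0.0042,-0.014],"delta_rot":[0,0,0]},{"xyz":[-0.036,-0.0056,-0.019],"delta_rot":[0,0,0]},{"xyz":[-0.044,-0.007,-0.024],"delta_rot":[0,0,0]},{"xyz":[-0.044,-0.007,-0.024],"delta_rot":[0,0,0]}]' -1 6
python3 - <<'E'
from h import *
at(); look('w9')
E
```

```text
clock: 13.32
tool_pos: [0.6042, -0.0119, 0.0821]
orientation: [0.03, 0.706, -0.693, 0.141]
ft_force: [-0.4, -0.2, -2.9]
width: 0.0142
s,w,h(mm) [40.2  0.2 -3.2] tilt 13.9 f(s,w,n) [-1.8 -0.2 -2.3] wid 0.0142 q [ 0.09  0.41 -0.13  2.01  0.04  0.49 -1.46] t 13.32
foot 1709 s [0.0459 0.0766] w [-0.0114  0.0103] pitch -3.75 n 0.0142 yaw 0.37
bed pitch -0.07
```

```bash
python3 -m pendant '[{"xyz":[-0.017,-0.003,-0.011],"delta_rot":[0,0,0]},{"xyz":[-0.034,-0.0055,-0.021],"delta_rot":[0,0,0]},{"xyz":[-0.051,-0.008,-0.031],"delta_rot":[0,0,0]},{"xyz":[-0.068,-0.011,-0.041],"delta_rot":[0,0,0]},{"xyz":[-0.086,-0.0137,-0.051],"delta_rot":[0,0,0]},{"xyz":[-0.103,-0.0165,-0.061],"delta_rot":[0,0,0]},{"xyz":[-0.12,-0.019,-0.071],"delta_rot":[0,0,0]},{"xyz":[-0.137,-0.022,-0.081],"delta_rot":[0,0,0]},{"xyz":[-0.154,-0.0247,-0.091],"delta_rot":[0,0,0]},{"xyz":[-0.175,-0.028,-0.103],"delta_rot":[0,0,0]},{"xyz":[-0.178,-0.0285,-0.105],"delta_rot":[0,0,0]},{"xyz":[-0.178,-0.0285,-0.105],"delta_rot":[0,0,0]}]' -1 8
python3 - <<'E'
from h import *
at(); look('w10')
E
```

```text
clock: 14.88
tool_pos: [0.5135, -0.0263, 0.029]
orientation: [0.029, 0.707, -0.693, 0.14]
ft_force: [-5.6, 0.2, 5.7]
width: 0.014
s,w,h(mm) [-65.7   0.3  -3.4] tilt 13.8 f(s,w,n) [-1.9  1.   7.7] wid 0.014 q [ 0.13  0.39 -0.14  2.23  0.04  0.29 -1.44] t 14.88
foot 1728 s [-0.06   -0.0292] w [-0.0113  0.0104] pitch -3.96 n 0.0141 yaw 0.32
bed pitch 0.02
```

View pics/w10.png

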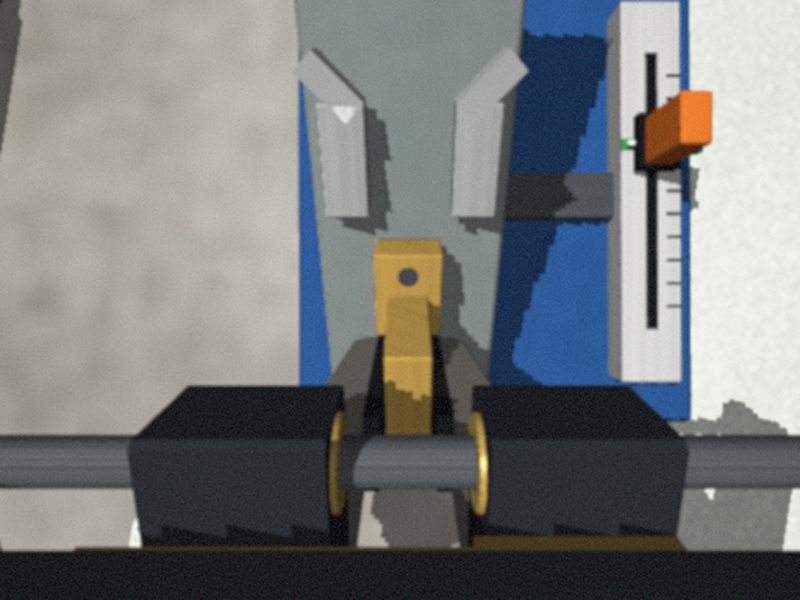

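Runner A passed the jaws: its uphill end at (408,245) is well below the jaw ends at y≈217. Now the green tray.

```bash
python3 -m pendant '[{"xyz":[0,0,0],"delta_rot":[0,0,0]},{"xyz":[-0.02,-0.003,0.04],"delta_rot":[0,0,0]},{"xyz":[-0.05,-0.008,0.14],"delta_rot":[0,0,0]},{"xyz":[-0.05,0.05,0.24],"delta_rot":[0,0,0]}]' -1 35
python3 - <<'E'
from h import *
at()
d=load('top0'); P=cloud(d); hsv=cv2.cvtColor(d['pixels'],cv2.COLOR_RGB2HSV); H,S=hsv[...,0].astype(int),hsv[...,1].astype(int)
for n,m,c in(('green',(H>45)&(H<80)&(S>120),(.374,.24)),('red',((H<8)|(H>172))&(S>120),(.61,.257))):
    k=m&(np.hypot(P[...,0]-c[0],P[...,1]-c[1])<.1)&(P[...,2]<.03)&(P[...,2]>-.006); r=cv2.minAreaRect((P[k][:,:2]*1000).astype(np.float32)); print(n,r,np.median(P[k][:,2]))
    k&=P[...,2]>.017; r=cv2.minAreaRect((P[k][:,:2]*1000).astype(np.float32)); print(n,r); np.save('pics/'+n+'.npy',np.array(r[0])/1000)
c=np.load('pics/green.npy'); t=np.radians(-16); n=-np.sin(t)*U+np.array([0,0,np.cos(t)])
for z in(.06,.0065): go(np.r_[c,z+.0355]-.051*n,W,-n)
E
```

```text
clock: 15.42
tool_pos: [0.4868, -0.0032, 0.149]
orientation: [0.03, 0.707, -0.694, 0.137]
ft_force: [2.3, 0.7, -2.3]
width: 0.0139
s,w,h(mm) [-25.3  27.4 111.9] tilt 13.6 f(s,w,n) [ 0.9  0.3 -3.2] wid 0.0139 q [ 0.14  0.12 -0.19  2.2  -0.    0.58 -1.47] t 15.43
green ((374.0855407714844, 238.82550048828125), (119.97062683105469, 123.09967041015625), 0.7083274722099304) 0.0035892065219431217
green ((373.0738525390625, 238.63006591796875), (118.34416198730469, 122.49396514892578), 0.9103192687034607)
red ((611.0040893554688, 256.3576965332031), (123.30522155761719, 123.92743682861328), 1.2696970701217651) 0.003642989991545915
red ((610.0946655273438, 256.27069091796875), (121.75786590576172, 123.66521453857422), 0.9357442855834961)
sign 1 xyz [-0.2551, 0.4792, -0.205] rot [-0.0421, -0.0063, -1.9955] deg 179.6 q7 -1.47
sign -1 xyz [-0.2551, 0.4792, -0.205] rot [-0.0511, 0.3244, 0.004] deg 29.6 q7 -1.47
sign 1 xyz [-0.2551, 0.4792, -0.312] rot [-0.0421, -0.0063, -1.9955] deg 179.6 q7 -1.47
sign -1 xyz [-0.2551, 0.4792, -0.312] rot [-0.0511, 0.3244, 0.004] deg 29.6 q7 -1.47
```

```bash
python3 -m pendant '[{"xyz":[-0.05,0.1,0],"delta_rot":[-0.015,0.1,0.001]},{"xyz":[-0.1,0.2,0],"delta_rot":[-0.03,0.2,0.002]},{"xyz":[-0.16,0.3,0],"delta_rot":[-0.045,0.29,0.004]},{"xyz":[-0.21,0.4,-0.03],"delta_rot":[-0.051,0.3244,0.004]},{"xyz":[-0.25,0.479,-0.1],"delta_rot":[-0.051,0.3244,0.004]},{"xyz":[-0.255,0.479,-0.2],"delta_rot":[-0.051,0.3244,0.004]},{"xyz":[-0.255,0.479,-0.28],"delta_rot":[-0.051,0.3244,0.004]},{"xyz":[-0.255,0.479,-0.306],"delta_rot":[-0.051,0.3244,0.004]},{"xyz":[-0.255,0.479,-0.312],"delta_rot":[-0.051,0.3244,0.004]},{"xyz":[-0.255,0.479,-0.312],"delta_rot":[-0.051,0.3244,0.004]}]' -1 35
python3 - <<'E'
from h import *
at(); o=sensors.get_obs(); c=np.load('pics/green.npy'); t=np.radians(-16); n=-np.sin(t)*U+np.array([0,0,np.cos(t)])
go(np.r_[c,.004+.0355]-.051*n,W,-n)
E
```

```text
clock: 16.68
tool_pos: [0.3603, 0.2369, -0.0061]
orientation: [0.153, -0.691, 0.706, 0.042]
ft_force: [0.5, 0.1, -1.9]
width: 0.0139
s,w,h(mm) [-155.9  284.4    7.6] tilt -15.9 f(s,w,n) [-0.5  0.  -1.9] wid 0.0139 q [-0.31  0.59 -0.31  2.02  0.08  0.81 -2.07] t 16.68
sign 1 xyz [-0.0022, -0.0009, -0.0068] rot [-0.5426, -0.0859, -1.923] deg 180.0 q7 -2.07
sign -1 xyz [-0.0022, -0.0009, -0.0068] rot [-0.0008, 0.0011, 0.0002] deg 0.1 q7 -2.07
```

```bash
python3 -m pendant '[{"xyz":[0,0,-0.005],"delta_rot":[0,0,0]},{"xyz":[0,0,-0.007],"delta_rot":[0,0,0]},{"xyz":[0,0,-0.007],"delta_rot":[0,0,0]}]' -1 3
python3 -m pendant '[{"xyz":[0,0,0],"delta_rot":[0,0,0]},{"xyz":[0,0,0],"delta_rot":[0,0,0]},{"xyz":[0,0,0],"delta_rot":[0,0,0]},{"xyz":[0.028,0.005,0.096],"delta_rot":[0,0,0]},{"xyz":[0.055,0.009,0.192],"delta_rot":[0,0,0]},{"xyz":[0.07,0.009,0.3],"delta_rot":[0.05,-0.1,0]},{"xyz":[0.07,0.009,0.36],"delta_rot":[0.03,-0.17,0]},{"xyz":[0.07,0.009,0.36],"delta_rot":[0.03,-0.17,0]}]' 0 25
python3 - <<'E'
from h import *
d=shot('wrist','w11'); shot('top','top1'); brass(load('top1'),(.374,.239),zhi=.065)
i=load('top1')['pixels']; P=cloud(load('top1'))
cv2.imwrite('pics/c11.png',np.hstack([cv2.resize(d['pixels'],(400,300)),cv2.resize(i[190:280,120:240],(400,300))])[:,:,::-1])
go([.3865,-.2852,.15],yawdir(90+16.5))
E
```

```text
clock: 17.05
tool_pos: [0.361, 0.2371, -0.0091]
orientation: [0.152, -0.691, 0.705, 0.042]
ft_force: [1.1, 0.6, 0.4]
width: 0.0138
clock: 18.05
tool_pos: [0.3957, 0.243, 0.1736]
orientation: [-0.057, 0.707, -0.702, 0.057]
ft_force: [1.0, -1.1, -0.9]
width: 0.0458
rib 102 [369.5 238.6] [49.1 14. ] 9.0 z 0.0527
foot 65 [365.5 236.9] [70.3 22.1] 7.3 z 0.016
sign 1 xyz [-0.0187, -1.0533, -0.0416] rot [-0.0061, 0.0042, -1.9183] deg 172.6 q7 -2.1
sign -1 xyz [-0.0187, -1.0533, -0.0416] rot [-0.0028, -0.004, 0.0817] deg 7.4 q7 -2.1
```

View pics/c11.png

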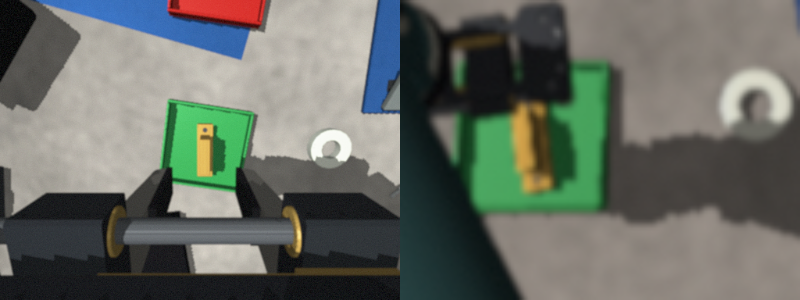

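Runner A lies flat, rib up, in the green tray: (205,150) in the wrist half, (533,145) in the top half. Next is runner B. I'll grasp it with the tool leaning 15°, so that on the bed the tool leans only 15°.

```bash
python3 -m pendant '[{"xyz":[0.04,-0.12,0],"delta_rot":[0,0,0]},{"xyz":[0.1,-0.22,0],"delta_rot":[0,0,0]},{"xyz":[0.14,-0.33,0],"delta_rot":[0,0,0]},{"xyz":[0.16,-0.44,0],"delta_rot":[0,0,0.01]},{"xyz":[0.16,-0.55,0],"delta_rot":[0,0,0.02]},{"xyz":[0.14,-0.66,0],"delta_rot":[0,0,0.04]},{"xyz":[0.1,-0.77,0],"delta_rot":[0,0,0.05]},{"xyz":[0.06,-0.88,0],"delta_rot":[0,0,0.06]},{"xyz":[0.02,-0.95,0],"delta_rot":[0,0,0.07]},{"xyz":[0,-0.95,0],"delta_rot":[0,0,0.08]}]' 0 25
python3 - <<'E'
from h import *
brass(shot('top','top2'),(.386,-.2852)); brass(shot('wrist','w12'),(.386,-.2852)); print(sensors.get_obs()['joint_pos'].round(2))
t=np.radians(-15); D=yawdir(16.3); n=-np.sin(t)*D+np.array([0,0,np.cos(t)])
for z in(.1,.041): go(np.array([.386,-.285,z])-.051*n,yawdir(106.3),-n)
E
```

```text
clock: 19.4
tool_pos: [0.3936, -0.2365, 0.1689]
orientation: [-0.102, 0.703, -0.698, 0.095]
ft_force: [-0.1, -0.4, -0.1]
width: 0.0461
rib 9
foot 46 [ 359.1 -285.7] [24.9 18.1] 18.5 z 0.0134
rib 603 [ 388.4 -286.5] [49.2 14.1] 15.6 z 0.0502
foot 902 [ 387.9 -286.7] [79.3 31.1] 15.6 z 0.0144
[ 0.48  0.17 -0.01  2.06  0.    0.92 -0.83]
sign 1 xyz [-0.0422, -0.1108, -0.2371] rot [0.2604, 0.0672, 1.9816] deg 180.0 q7 -0.83
sign -1 xyz [-0.0422, -0.1108, -0.2371] rot [-0.0505, 0.1537, 0.0012] deg 14.6 q7 -0.83
sign 1 xyz [-0.0422, -0.1108, -0.3551] rot [0.2604, 0.0672, 1.9816] deg 180.0 q7 -0.83
sign -1 xyz [-0.0422, -0.1108, -0.3551] rot [-0.0505, 0.1537, 0.0012] deg 14.6 q7 -0.83
```

```bash
python3 -m pendant '[{"xyz":[-0.02,-0.06,-0.08],"delta_rot":[-0.03,0.08,0]},{"xyz":[-0.038,-0.114,-0.16],"delta_rot":[-0.0505,0.1537,-0.006]},{"xyz":[-0.038,-0.114,-0.24],"delta_rot":[-0.0505,0.1537,-0.006]},{"xyz":[-0.038,-0.114,-0.32],"delta_rot":[-0.0505,0.1537,-0.006]},{"xyz":[-0.038,-0.114,-0.354],"delta_rot":[-0.0505,0.1537,-0.006]},{"xyz":[-0.038,-0.114,-0.354],"delta_rot":[-0.0505,0.1537,-0.006]},{"xyz":[-0.038,-0.114,-0.354],"delta_rot":[-0.0505,0.1537,-0.006]}]' 0 25
python3 -m pendant '[{"xyz":[0,0,0],"delta_rot":[0,0,0]},{"xyz":[0,0,0],"delta_rot":[0,0,0]},{"xyz":[0,0,0],"delta_rot":[0,0,0]},{"xyz":[0,0,0],"delta_rot":[0,0,0]},{"xyz":[0,0,0],"delta_rot":[0,0,0]}]' -1 30
python3 - <<'E'
from h import *
o=sensors.get_obs(); R=Ro.from_quat(o['orientation']).as_matrix(); G=o['tool_pos']-.051*R[:,1]; print('G',G,o['ft_force'],o['width'],o['joint_pos'].round(2))
e=G[:2]-[.3882,-.2866]; D=yawdir(15.6)[:2]; print('offset along/across',e@D,e@[-D[1],D[0]],'tilt',np.degrees(np.arcsin(R[:2,1]@D)))
E
```

```text
clock: 20.38
tool_pos: [0.3766, -0.2905, -0.0067]
orientation: [0.186, -0.681, 0.708, -0.005]
ft_force: [0.8, -0.3, 0.9]
width: 0.0458
clock: 21.0
tool_pos: [0.3767, -0.2905, -0.0063]
orientation: [0.186, -0.681, 0.708, -0.005]
ft_force: [-0.3, 1.8, 4.9]
width: 0.0141
G [ 0.38926485 -0.28680433  0.0429808 ] [-0.34439672  1.80511281  4.85072215] 0.014092248060493532 [ 0.42  0.58  0.05  2.01  0.22  0.76 -1.01]
offset along/across 0.0009706744300655129 -0.0004831592083803334 tilt -14.902429602167627
```

```bash
python3 -m pendant '[{"xyz":[0,0,0.08],"delta_rot":[0,0,0]},{"xyz":[0.02,0.02,0.2],"delta_rot":[0,0,0]},{"xyz":[0.06,0.06,0.31],"delta_rot":[0,0,0]},{"xyz":[0.1,0.1,0.34],"delta_rot":[0,0,0]}]' -1 30
python3 - <<'E'
from h import *
at(.043); tgt(.073,.03,15.1,gh=.043); tgt(.073,.002,15.1,gh=.043); print(sensors.get_obs()['tool_pos'])
E
```

```text
clock: 21.5
tool_pos: [0.4288, -0.2408, 0.1668]
orientation: [0.184, -0.681, 0.709, -0.006]
ft_force: [0.7, 1.2, -3.8]
width: 0.0138
s,w,h(mm) [ -77.2 -196.3  158.1] tilt -14.5 f(s,w,n) [-1.2  1.1 -3.7] wid 0.0138 q [ 0.33  0.35  0.    1.86  0.16  1.15 -1.05] t 21.5
sign 1 xyz [0.3721, 0.4608, -0.0715] rot [-0.0093, 0.004, 1.9273] deg 173.5 q7 -1.05
sign -1 xyz [0.3721, 0.4608, -0.0715] rot [0.0745, -0.3218, -0.07] deg 30.4 q7 -1.05
sign 1 xyz [0.3997, 0.4652, -0.12] rot [-0.0093, 0.004, 1.9273] deg 173.5 q7 -1.05
sign -1 xyz [0.3997, 0.4652, -0.12] rot [0.0745, -0.3218, -0.07] deg 30.4 q7 -1.05
[ 0.42884095 -0.24076094  0.1667504 ]
```

```bash
python3 -m pendant '[{"xyz":[0.08,0.09,0.05],"delta_rot":[0.025,-0.1,-0.02]},{"xyz":[0.16,0.18,0.06],"delta_rot":[0.05,-0.2,-0.04]},{"xyz":[0.23,0.27,0.06],"delta_rot":[0.07,-0.3,-0.06]},{"xyz":[0.3,0.36,0.05],"delta_rot":[0.0745,-0.3218,-0.07]},{"xyz":[0.36,0.45,0.02],"delta_rot":[0.0745,-0.3218,-0.07]},{"xyz":[0.372,0.461,-0.05],"delta_rot":[0.0745,-0.3218,-0.07]},{"xyz":[0.372,0.461,-0.0715],"delta_rot":[0.0745,-0.3218,-0.07]},{"xyz":[0.385,0.463,-0.095],"delta_rot":[0.0745,-0.3218,-0.07]},{"xyz":[0.397,0.465,-0.116],"delta_rot":[0.0745,-0.3218,-0.07]},{"xyz":[0.397,0.465,-0.116],"delta_rot":[0.0745,-0.3218,-0.07]}]' -1 20
python3 - <<'E'
from h import *
at(.043); look('w13'); tgt(.073,-.0005,15.1,gh=.043)
E
```

```text
clock: 22.75
tool_pos: [0.6275, -0.0088, 0.1083]
orientation: [0.037, 0.706, -0.691, 0.148]
ft_force: [-0.4, -0.5, -2.9]
width: 0.014
s,w,h(mm) [72.7 -0.5  4. ] tilt 15.1 f(s,w,n) [-1.9 -0.4 -2.3] wid 0.014 q [ 0.09  0.39 -0.13  1.95  0.03  0.54 -1.46] t 22.75
foot 2634 s [0.0745 0.1115] w [-0.0158  0.0135] pitch -4.23 n 0.0175 yaw -0.19
bed pitch -0.12
sign 1 xyz [0.0048, 0.0015, -0.0085] rot [0.5144, 0.0822, -1.9305] deg 180.0 q7 -1.46
sign -1 xyz [0.0048, 0.0015, -0.0085] rot [-0.0, 0.0, 0.0005] deg 0.0 q7 -1.46
```

```bash
python3 -m pendant '[{"xyz":[0.0025,0.001,-0.0045],"delta_rot":[0,0,0]},{"xyz":[0.005,0.0015,-0.0085],"delta_rot":[0,0,0]},{"xyz":[0.005,0.0015,-0.0085],"delta_rot":[0,0,0]}]' -1 8
python3 -m pendant '[{"xyz":[-0.0085,-0.0014,-0.005],"delta_rot":[0,0,0]},{"xyz":[-0.017,-0.0027,-0.01],"delta_rot":[0,0,0]},{"xyz":[-0.0205,-0.0033,-0.012],"delta_rot":[0,0,0]},{"xyz":[-0.0205,-0.0033,-0.012],"delta_rot":[0,0,0]}]' -1 8
python3 - <<'E'
from h import *
at(.043); look('w14')
E
```

```text
clock: 23.18
tool_pos: [0.6304, -0.0082, 0.1051]
orientation: [0.038, 0.706, -0.691, 0.148]
ft_force: [-0.5, -0.4, -0.5]
width: 0.0136
clock: 23.68
tool_pos: [0.6195, -0.0099, 0.0988]
orientation: [0.037, 0.706, -0.692, 0.148]
ft_force: [-0.7, -0.4, -2.3]
width: 0.0145
s,w,h(mm) [60.9 -0.2 -0.2] tilt 15.1 f(s,w,n) [-1.8 -0.3 -1.6] wid 0.0145 q [ 0.09  0.4  -0.13  1.98  0.03  0.51 -1.46] t 23.68
foot 2600 s [0.0627 0.0997] w [-0.0156  0.0138] pitch -2.05 n 0.0141 yaw 0.3
bed pitch -0.1
```

```bash
python3 -m pendant '[{"xyz":[-0.0045,-0.0007,-0.004],"delta_rot":[0,0,0]},{"xyz":[-0.009,-0.0014,-0.0065],"delta_rot":[0,0,0]},{"xyz":[-0.013,-0.002,-0.009],"delta_rot":[0,0,0]},{"xyz":[-0.013,-0.002,-0.009],"delta_rot":[0,0,0]}]' -1 8
python3 - <<'E'
from h import *
at(.043); look('w15')
E
```

```text
clock: 24.22
tool_pos: [0.6187, -0.0102, 0.0984]
orientation: [0.041, 0.705, -0.691, 0.152]
ft_force: [3.5, 1.3, 7.5]
width: 0.0138
s,w,h(mm) [59.4 -0.4  0. ] tilt 15.8 f(s,w,n) [7.  0.7 4.7] wid 0.0138 q [ 0.09  0.39 -0.13  1.99  0.03  0.49 -1.46] t 24.23
foot 2600 s [0.0617 0.0986] w [-0.0157  0.0136] pitch -1.62 n 0.0145 yaw -0.05
bed pitch -0.09
```

Stopped by the jaws: I commanded about 7 mm and it moved 1.3 mm, with 7 N of resistance and its middle at about 59 mm. It goes to the red tray.

```bash
python3 -m pendant '[{"xyz":[0.003,0.0005,0.002],"delta_rot":[0,0,0]},{"xyz":[0.003,0.0005,0.002],"delta_rot":[0,0,0]},{"xyz":[-0.02,0,0.04],"delta_rot":[0,0,0]},{"xyz":[-0.04,0.02,0.14],"delta_rot":[0,0,0]},{"xyz":[-0.04,0.06,0.22],"delta_rot":[0,0,0]}]' -1 35
python3 - <<'E'
from h import *
at(.043); c=np.load('pics/red.npy'); t=np.radians(-15); n=-np.sin(t)*U+np.array([0,0,np.cos(t)])
for z in(.06,.006): go(np.r_[c,z+.043]-.051*n,W,-n)
E
```

```text
clock: 24.9
tool_pos: [0.5973, 0.0188, 0.2087]
orientation: [0.041, 0.705, -0.691, 0.151]
ft_force: [1.2, 1.1, -3.2]
width: 0.014
s,w,h(mm) [100.3  31.7 103.8] tilt 15.6 f(s,w,n) [-0.4  0.9 -3.4] wid 0.014 q [ 0.05  0.21 -0.15  1.94  0.02  0.72 -1.51] t 24.9
sign 1 xyz [-0.0004, 0.4708, -0.31] rot [0.0113, 0.0002, -1.998] deg 179.8 q7 -1.51
sign -1 xyz [-0.0004, 0.4708, -0.31] rot [-0.0524, 0.3364, 0.0016] deg 30.6 q7 -1.51
sign 1 xyz [-0.0004, 0.4708, -0.418] rot [0.0113, 0.0002, -1.998] deg 179.8 q7 -1.51
sign -1 xyz [-0.0004, 0.4708, -0.418] rot [-0.0524, 0.3364, 0.0016] deg 30.6 q7 -1.51
```

```bash
python3 -m pendant '[{"xyz":[0,0.1,0],"delta_rot":[-0.017,0.11,0]},{"xyz":[0,0.2,0],"delta_rot":[-0.034,0.22,0.001]},{"xyz":[0,0.3,0],"delta_rot":[-0.052,0.336,0.0016]},{"xyz":[0,0.4,-0.05],"delta_rot":[-0.0524,0.3364,0.0016]},{"xyz":[0,0.471,-0.13],"delta_rot":[-0.0524,0.3364,0.0016]},{"xyz":[0,0.471,-0.23],"delta_rot":[-0.0524,0.3364,0.0016]},{"xyz":[0,0.471,-0.33],"delta_rot":[-0.0524,0.3364,0.0016]},{"xyz":[0,0.471,-0.4],"delta_rot":[-0.0524,0.3364,0.0016]},{"xyz":[0,0.471,-0.418],"delta_rot":[-0.0524,0.3364,0.0016]},{"xyz":[0,0.471,-0.418],"delta_rot":[-0.0524,0.3364,0.0016]}]' -1 35
python3 - <<'E'
from h import *
at(.043); c=np.load('pics/red.npy'); t=np.radians(-15); n=-np.sin(t)*U+np.array([0,0,np.cos(t)])
go(np.r_[c,.004+.043]-.051*n,W,-n)
E
```

```text
clock: 26.15
tool_pos: [0.5971, 0.2541, -0.0005]
orientation: [0.148, -0.691, 0.706, 0.037]
ft_force: [0.5, 0.7, -2.8]
width: 0.014
s,w,h(mm) [  51.2  264.  -109.2] tilt -15.0 f(s,w,n) [-0.9  0.6 -2.8] wid 0.014 q [-0.3   0.84 -0.18  1.45  0.07  1.12 -1.89] t 26.15
sign 1 xyz [0.0, 0.0001, -0.0036] rot [-0.5118, -0.0822, -1.9315] deg 180.0 q7 -1.89
sign -1 xyz [0.0, 0.0001, -0.0036] rot [0.0002, -0.0005, 0.0001] deg 0.0 q7 -1.89
```

```bash
python3 -m pendant '[{"xyz":[0,0,-0.004],"delta_rot":[0,0,0]},{"xyz":[0,0,-0.005],"delta_rot":[0,0,0]},{"xyz":[0,0,-0.005],"delta_rot":[0,0,0]}]' -1 3
python3 -m pendant '[{"xyz":[0,0,0],"delta_rot":[0,0,0]},{"xyz":[0,0,0],"delta_rot":[0,0,0]},{"xyz":[0,0,0],"delta_rot":[0,0,0]},{"xyz":[0.025,0.004,0.096],"delta_rot":[0,0,0]},{"xyz":[0.05,0.008,0.192],"delta_rot":[0,0,0]},{"xyz":[0.05,0.008,0.3],"delta_rot":[0.025,-0.08,0]},{"xyz":[-0.05,-0.03,0.4],"delta_rot":[0.025,-0.16,0]},{"xyz":[-0.15,-0.06,0.45],"delta_rot":[0.025,-0.16,0]},{"xyz":[-0.25,-0.1,0.5],"delta_rot":[0.025,-0.16,0]},{"xyz":[-0.33,-0.1,0.5],"delta_rot":[0.025,-0.16,0]},{"xyz":[-0.33,-0.1,0.5],"delta_rot":[0.025,-0.16,0]}]' 0 20
python3 - <<'E'
from h import *
d=shot('top','top3'); shot('scene','s3'); brass(d,(.61,.256),zhi=.065); brass(d,(.373,.239),zhi=.065)
P=cloud(d); hsv=cv2.cvtColor(d['pixels'],cv2.COLOR_RGB2HSV); a=P@U;b=P@W; m=(hsv[...,0]<14)&(hsv[...,1]>140)&(a>.5)&(a<.64)&(b<-.2)&(b>-.225); print('grip',m.sum(),np.percentile(a[m],[5,50,95]))
E
```

```text
clock: 26.52
tool_pos: [0.5977, 0.2543, -0.0023]
orientation: [0.147, -0.692, 0.706, 0.036]
ft_force: [1.5, -1.4, -0.6]
width: 0.014
clock: 27.9
tool_pos: [0.4306, 0.2045, 0.2489]
orientation: [0.058, -0.704, 0.705, -0.055]
ft_force: [-0.1, 0.2, -1.1]
width: 0.0455
rib 98 [607.4 255.9] [49.1 14.9] 8.3 z 0.053
foot 115 [607.6 256.2] [80.6 30.9] 8.7 z 0.0157
rib 110 [369.8 238.4] [49.7 14.3] 9.4 z 0.0529
foot 82 [369.3 237.2] [78.2 22.4] 7.3 z 0.0162
grip 42 [0.57366477 0.57953758 0.58977519]
```

View pics/top3.png

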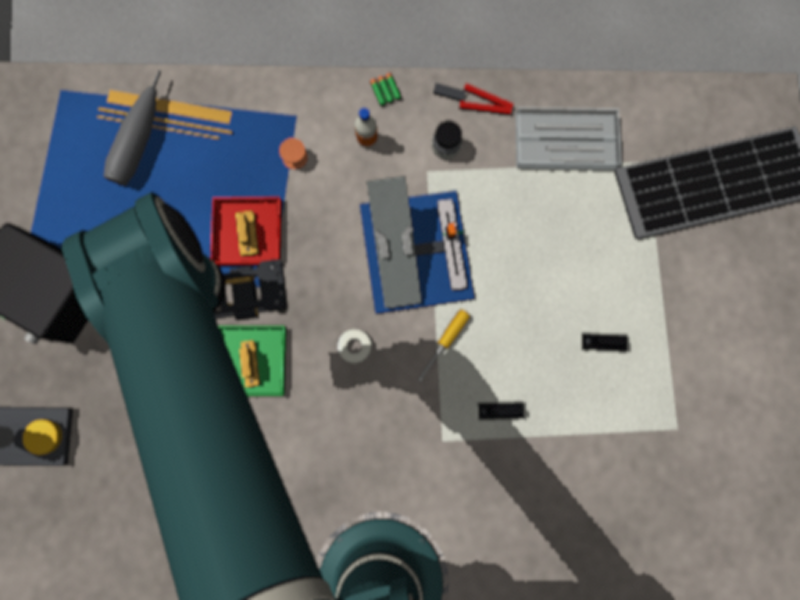

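View pics/s3.png

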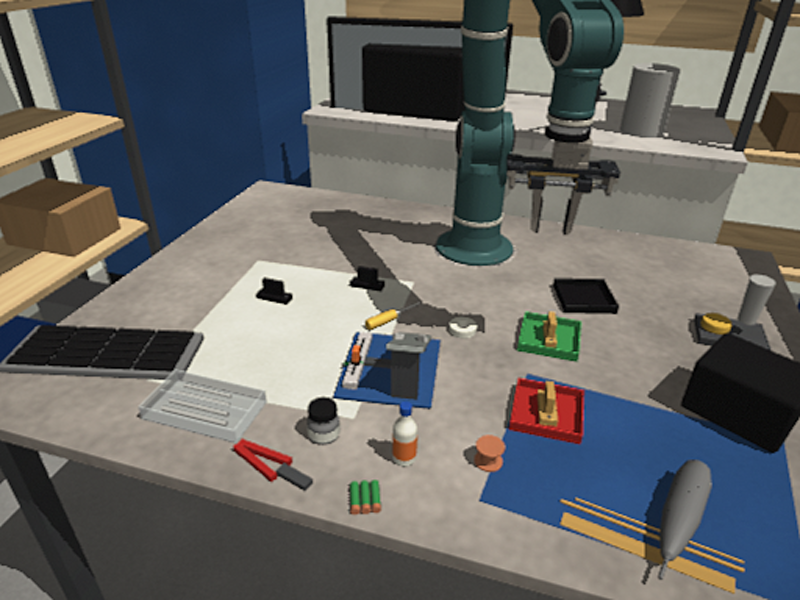

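```bash
python3 -c "
from bench import finish_job; print(finish_job())"
```

```text
the job is handed in; nothing more can be done
None
```

The grip is set to the green mark and both runners are gauged and sorted. I handed the job in at 27.9 s on the clock. I took the runner nearer the gauge first (A) and the other second (B).

- **Setting grip:** it stands within about 1 to 1.5 mm of the mark. The estimates disagreed on direction: an enlarged crop put it about 1 mm past the mark, while the depth readings put it about 1 mm short. I left it there, since that changes the gap by no more than about 0.15 mm.
- **First runner (A, foot about 23 mm wide):** it slid through the jaws without resistance and was clear of them. It now lies flat, rib up, in the green tray.
- **Second runner (B, foot about 31 mm wide):** the jaws stopped it with its middle about 59 mm up the bed, pushing back with about 7 N. It now lies flat, rib up, in the red tray.
- **Last checks:** the final top and scene pictures show both runners in place, the other things on the bench apparently where they were, and the arm well clear of everything.

**Missed first grasp:** the fingertips sit about 32 mm short of the reported tool point, so my first try at the grip closed on air above it. I corrected for the offset on every later grasp.

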